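# Gauge the tripod ferrules and load the press carrier

### The arm

A 6-joint arm with a two-finger parallel gripper is mounted at the origin on the work surface. World frame = base frame: x ahead of the robot, y to its left, z up, the work surface at z = 0. Lengths are in mm, angles in rad, forces in N, time in s.
With the tool pointing down it reaches from about 300 to 775 mm from the base axis. Payload 14.6 kg.
Tool frame: the origin (TCP) lies midway between the tips of the shut fingers; the grasp point (between the pads) lies 19 mm behind it (pinch_z is the distance from the TCP to the grasp point, in mm); z points along the fingers, y is the direction in which the jaws open and shut (so a half turn about z gives the same grasp; the last joint's range is limited). The gripper opens to 94 mm and grips with 3 to 60 N. Pads are 16 mm wide; open, the fingers measure 119 mm over their backs; the gripper's body (75 mm by 177 mm) begins 78 mm behind the grasp point.
Start: joints at [-1.304, 0.3, 1.521, -0, 1.321, -0.067], TCP at [180.192, -519.634, 205.446] pointing down, gripper open.
Joint ranges: [-3.03, 3.03], [-0.79, 2.21], [0.23, 2.52], [-1.04, 4.18], [0, 3.07], [-2.55, 2.55]. Speed limits (rad/s): [2.22, 2.22, 2.57, 3.14, 3.14, 3.14].

### API

Orientations are given as [roll, pitch, yaw] about the fixed x, y, z axes, in that order (R = Rz(yaw) Ry(pitch) Rx(roll)).
In Python, from cell import read_state, camera, sign_off, pinch_z gives the robot as it stands. The module is installed in compiled form; this text tells all that it offers.
- The arm moves only by the tool servo_tool, never from a script. Its argument "series" is a list of rows, each a list of 6 numbers: the shift along the tool's x, y, z in cm, then the turn, a rotation vector about the tool's x, y, z in rad. In form: [[tx, ty, tz, rx, ry, rz], ...]. A call has exactly 10 rows; each row is the pose to reach, as a shift and turn from the pose commanded when the call began, along the tool's axes at that moment; what a row does not reach only later rows make up. A row lasts 1/12 s, in which the tool goes at most 41.7 mm and 7.16 degrees, less where a joint would pass 70% of its speed; a pose out of reach is approached as far as the arm can. A call with a gripper value outside its range is refused whole. "gripper" is the finger opening in cm, from 0 to 9.4, set as the call begins (left out, the last holds). The fingers move at their own pace and stop on an object; "grip_force" is the grip in N (left out, the last holds). Time passes only in rows, so rows that repeat a pose let the fingers close, or fill a call up. It gives the time, the measured TCP pose, the force and the opening at its end, in the units of the state.
- read_state(): the state, without advancing time (a new reading comes with each control period).
- camera(name): name is "side" or "top" or "wrist"; returns a dict with "pixels" (400x640x3 uint8, red, green, blue), "fx", "fy", "cx", "cy" (pixels), "pose" (4x4, takes a point from camera to world coordinates); the wrist camera has in their place "mount" (4x4, takes a point from camera to tool coordinates, whose origin is the TCP and whose axes are the flange's). Camera axes: x right, y down, z forward; pixel columns grow to the right and rows downward; lengths in mm; the calibration is good to about 2 mm. A picture is of the moment at which its call begins: read the wrist's pose just before it. There is no depth.
- sign_off(): hands the job in, once; it reports no verdict.
The state is a dict: "clock": time; "joints": joint angles; "qd": joint speeds; "effort": joint torques, N m; "eef_pos": TCP position; "eef_rot": TCP orientation; "wrist_force": force on the tool from outside, world axes, zero at the start; "moment": the same for the moment, N m; "finger_gap": finger opening in mm.
Only numpy, scipy, OpenCV 4.12 (cv2) and the standard library are available. Lean on these libraries where they do the work, as an engineer would, in place of code of your own. Each camera call takes 0.05 s, during which the arm holds its last target.

### The job

First lower the blue carrier plate over the two brass locating pins of the black press bolster until it lies flush. Then take the orange dust cap off the gauge pin and, in the order red, yellow, green, blue (yellow or blue may be missing), slide each tripod ferrule open end down over the stepped gauge pin and feel gently for where it stops: stand those that slide right down to the gauge's base upright on the carrier plate, and put those that stop on the pin's shoulder into the cream enamel cup. Put the dust cap back over the pin, right down, when all are done, and leave the other things on the counter alone.

Things in the scene. Friction and masses are not known exactly. Their poses are not given: they have to be found in the camera images.
- red_1: Tripod ferrule, red band, red dot on top. red_1 and red_2 look alike; at most one is present, an absent one reads None. Aluminium tube 32 mm outside, 48 tall, closed on top, 40 mm foot flange 6 mm high, open below, 60 g. Bore 22 mm (slides right down the gauge) or 15 mm (stops at its shoulder), unseen, in any colour. Starts open end down. Origin: centre of open end; z to closed end.
- red_2: Tripod ferrule, red band, red dot on top. red_1 and red_2 look alike; at most one is present, an absent one reads None. Aluminium tube 32 mm outside, 48 tall, closed on top, 40 mm foot flange 6 mm high, open below, 60 g. Bore 22 mm (slides right down the gauge) or 15 mm (stops at its shoulder), unseen, in any colour. Starts open end down. Origin: centre of open end; z to closed end.
- yellow_1: Tripod ferrule, yellow band, yellow dot on top. yellow_1 and yellow_2 look alike; at most one is present, an absent one reads None. Aluminium tube 32 mm outside, 48 tall, closed on top, 40 mm foot flange 6 mm high, open below, 60 g. Bore 22 mm (slides right down the gauge) or 15 mm (stops at its shoulder), unseen, in any colour. Starts open end down. Origin: centre of open end; z to closed end.
- yellow_2: Tripod ferrule, yellow band, yellow dot on top. yellow_1 and yellow_2 look alike; at most one is present, an absent one reads None. Aluminium tube 32 mm outside, 48 tall, closed on top, 40 mm foot flange 6 mm high, open below, 60 g. Bore 22 mm (slides right down the gauge) or 15 mm (stops at its shoulder), unseen, in any colour. Starts open end down. Origin: centre of open end; z to closed end.
- green_1: Tripod ferrule, green band, green dot on top. green_1 and green_2 look alike; at most one is present, an absent one reads None. Aluminium tube 32 mm outside, 48 tall, closed on top, 40 mm foot flange 6 mm high, open below, 60 g. Bore 22 mm (slides right down the gauge) or 15 mm (stops at its shoulder), unseen, in any colour. Starts open end down. Origin: centre of open end; z to closed end.
- green_2: Tripod ferrule, green band, green dot on top. green_1 and green_2 look alike; at most one is present, an absent one reads None. Aluminium tube 32 mm outside, 48 tall, closed on top, 40 mm foot flange 6 mm high, open below, 60 g. Bore 22 mm (slides right down the gauge) or 15 mm (stops at its shoulder), unseen, in any colour. Starts open end down. Origin: centre of open end; z to closed end.
- blue_1: Tripod ferrule, blue band, blue dot on top. blue_1 and blue_2 look alike; at most one is present, an absent one reads None. Aluminium tube 32 mm outside, 48 tall, closed on top, 40 mm foot flange 6 mm high, open below, 60 g. Bore 22 mm (slides right down the gauge) or 15 mm (stops at its shoulder), unseen, in any colour. Starts open end down. Origin: centre of open end; z to closed end.
- blue_2: Tripod ferrule, blue band, blue dot on top. blue_1 and blue_2 look alike; at most one is present, an absent one reads None. Aluminium tube 32 mm outside, 48 tall, closed on top, 40 mm foot flange 6 mm high, open below, 60 g. Bore 22 mm (slides right down the gauge) or 15 mm (stops at its shoulder), unseen, in any colour. Starts open end down. Origin: centre of open end; z to closed end.
- gauge: Fixed stepped steel gauge pin on a dark base. Origin: centre of the underside, on the counter; z up. Base 60 mm across, 12 high; pin 19 mm diameter from z = 12 to 36 mm, conical shoulder narrowing to 12 mm at z = 40, straight to 44, then tapering to 6 mm at the tip, z = 52. A good ferrule stops with its lower edge on the base (z = 12 mm); a tight one on the shoulder (edge at z about 38 mm).
- dust_cap: Loose orange plastic dust cap that starts over the gauge pin, open end down, standing on the gauge's base: round, 36 mm outside, 56 mm tall, bore 25 mm wide and 46 mm deep, 40 g. On the gauge its lower edge rests on the base (12 mm above the counter). Origin: centre of the open lower end, z towards the closed end.
- bolster: Fixed black iron press bolster, 120 mm (x) by 240 mm (y), 15 mm high, with two brass locating pins, 10 mm diameter, tapered tips, reaching 16 mm above its top, at (38, -64) and (-38, 64) mm. Origin: centre of its underside, z up.
- carrier: Loose blue plate, 100 (x) by 220 (y) by 10 mm, 0.4 kg; two 13 mm through holes at (38, -64) and (-38, 64) mm, so it fits the bolster pins in two ways, a half turn apart. In its middle a steel handle bar, 50 mm along x, 12 mm thick along y, top 42 mm above the underside. Four ferrules fit in a row at x = 0, y = -88, -40, 40, 88 mm. Origin: centre of the underside, z up.
- cup: Loose cream enamel parts cup, a low wide dish with chipped rim: 126 mm across the mouth, inside width about 100 mm at the floor, 50 mm high, floor 4 mm thick, 0.35 kg. Origin: centre of the underside, z up.
- zoom_lens: Bystander: heavy chrome zoom lens standing upright, 74 mm across, 140 mm tall. Origin: centre of the underside.
- lens_cap: Bystander: brown bakelite lens cap, 58 mm across, 12 mm high. Origin: centre of the underside.
- screen: Bystander, fragile: green glass focusing screen in a steel frame, 66 mm (x) by 91 mm (y), 6 mm high, lying flat. Origin: centre of the underside.
- screwdriver: Bystander: screwdriver, 150 mm long, lying along its own x near the robot's base.
- jar: Bystander: glass jar with brass cap, 56 mm across, 75 mm tall. Origin: centre of the underside.
- film_can: Bystander: small aluminium film can with black lid, 33 mm across, 52 mm tall. Origin: centre of the underside. Not listed but fixed on the counter: a 330 mm high hand press at the right edge (y below -0.55 m, x above 0.6 m) and a drawer chest with a camera on it, 280 mm high, at the left edge (y above 0.54 m, x above 0.56 m).
Not all that is in view belongs to the job. Leave any pink look-alike of the red_2 alone.

How it is judged (in metres and radians):
On the way, in this order (a step that is already met when the one before it is completed fails the run):
1. the carrier plate lies flush on the bolster, over both locating pins (horizontal distance between carrier and bolster below 0.005 m and angle between the x axis of carrier and the x axis of bolster, either way round below 0.08 rad and angle between carrier's own z axis and vertical below 0.03 rad and z of carrier in the frame of bolster between 0.012 and 0.0175 m), for 0.2 s.
2. the red ferrule, if there is one, is slid onto the gauge pin as far as it goes (its stop within 4 mm) (((horizontal distance between red_1 and gauge below 0.006 m and angle between red_1's own z axis and vertical below 0.15 rad and z of red_1 in the frame of gauge between 0.034 and 0.043 m) or (horizontal distance between red_2 and gauge below 0.006 m and angle between red_2's own z axis and vertical below 0.15 rad and z of red_2 in the frame of gauge between 0.008 and 0.016 m))), for 0.1 s.
3. the yellow ferrule, if there is one, is slid onto the gauge pin as far as it goes (its stop within 4 mm) (((horizontal distance between yellow_1 and gauge below 0.006 m and angle between yellow_1's own z axis and vertical below 0.15 rad and z of yellow_1 in the frame of gauge between 0.008 and 0.016 m) or (horizontal distance between yellow_2 and gauge below 0.006 m and angle between yellow_2's own z axis and vertical below 0.15 rad and z of yellow_2 in the frame of gauge between 0.034 and 0.043 m))), for 0.1 s.
4. the green ferrule, if there is one, is slid onto the gauge pin as far as it goes (its stop within 4 mm) (((horizontal distance between green_1 and gauge below 0.006 m and angle between green_1's own z axis and vertical below 0.15 rad and z of green_1 in the frame of gauge between 0.008 and 0.016 m) or (horizontal distance between green_2 and gauge below 0.006 m and angle between green_2's own z axis and vertical below 0.15 rad and z of green_2 in the frame of gauge between 0.034 and 0.043 m))), for 0.1 s.
5. the blue ferrule, if there is one, is slid onto the gauge pin as far as it goes (its stop within 4 mm) (((horizontal distance between blue_1 and gauge below 0.006 m and angle between blue_1's own z axis and vertical below 0.15 rad and z of blue_1 in the frame of gauge between 0.034 and 0.043 m) or (horizontal distance between blue_2 and gauge below 0.006 m and angle between blue_2's own z axis and vertical below 0.15 rad and z of blue_2 in the frame of gauge between 0.008 and 0.016 m))), for 0.1 s.
At the end, for the whole second after the job is handed in: Carrier flush on the bolster over both pins (centre within 5 mm, height 2.5 mm). Every ferrule that slides right down the gauge stands upright on the carrier, every one that stops on the shoulder is in the upright cup. Dust cap back down on the gauge (within 4 mm). All at rest (all of step 1 and horizontal distance between dust_cap and gauge below 0.006 m and angle between dust_cap's own z axis and vertical below 0.15 rad and z of dust_cap in the frame of gauge between 0.008 and 0.016 m and linear speed of each of dust_cap, red_2, yellow_1, green_1, blue_2, red_1, yellow_2, green_2, blue_1 below 0.02 m/s and angle between cup's own z axis and vertical below 0.2 rad and angle between each of red_2, yellow_1, green_1, blue_2's own z axis and vertical below 0.1 rad and z of red_2 in the frame of carrier between 0.007 and 0.013 m and x of red_2 in the frame of carrier between -0.05 and 0.05 m and y of red_2 in the frame of carrier between -0.11 and 0.11 m and z of yellow_1 in the frame of carrier between 0.007 and 0.013 m and x of yellow_1 in the frame of carrier between -0.05 and 0.05 m and y of yellow_1 in the frame of carrier between -0.11 and 0.11 m and z of green_1 in the frame of carrier between 0.007 and 0.013 m and x of green_1 in the frame of carrier between -0.05 and 0.05 m and y of green_1 in the frame of carrier between -0.11 and 0.11 m and z of blue_2 in the frame of carrier between 0.007 and 0.013 m and x of blue_2 in the frame of carrier between -0.05 and 0.05 m and y of blue_2 in the frame of carrier between -0.11 and 0.11 m and horizontal distance between each of red_1, yellow_2, green_2, blue_1 and cup below 0.058 m and z of red_1 in the frame of cup between 0 and 0.075 m and z of yellow_2 in the frame of cup between 0 and 0.075 m and z of green_2 in the frame of cup between 0 and 0.075 m and z of blue_1 in the frame of cup between 0 and 0.075 m); the robot touches nothing.
It fails at once if a bystander (zoom lens, lens cap, focusing screen, screwdriver, jar, film can) is moved by more than 30 mm (distance of any of zoom_lens, lens_cap, screen, screwdriver, jar, film_can from where it was at the start of the episode above 0.03 m).
It fails at once if the gauge is pressed with more than 60 N (contact force between gauge and anything else above 60 N).
Of red_1, red_2 only 1 to 1 are there at a start; the rules pass over those that are not, and their reading is None.
Of yellow_1, yellow_2 only 1 to 1 are there at a start; the rules pass over those that are not, and their reading is None.
Of green_1, green_2 only 1 to 1 are there at a start; the rules pass over those that are not, and their reading is None.
Of blue_1, blue_2 only 1 to 1 are there at a start; the rules pass over those that are not, and their reading is None.
Of yellow_1, yellow_2, blue_1, blue_2 only 3 to 4 are there at a start; the rules pass over those that are not, and their reading is None.
At some moment in a run one of red_1, red_2, yellow_1, yellow_2, green_1, green_2, blue_1, blue_2, carrier, cup may be knocked a few centimetres aside while the robot is not near it.
It also fails if it takes over 208 s, if anything falls off the work surface, if the arm or the gripper's body presses on something with over 40 N, if the wrist force passes 120 N, or if a joint passes its speed limit or range.

## Working session

There is one attempt and no reset: what is moved stays moved. The work goes in short steps, Python scripts to look and compute and a tool call to move; the robot and the scene stay as the last step left them, time stands still between calls to the robot, and variables do not carry over. Pictures are saved under pics/ and viewed, and the job is handed in when it is done.

Besides the shell and the picture viewer there is one more tool, called by a JSON object that holds its "op" and its "data", one argument or row to a line. servo_tool: Moves the arm, as the interface text tells. Its arguments: {"type":"object","properties":{"series":{"type":"array"},"gripper":{"type":"number"},"grip_force":{"type":"number"}},"required":["series"]}

```bash
mkdir -p pics; ls
python3 - <<'E'
from cell import read_state, camera, pinch_z
import cv2,numpy as np
s=read_state();print(s, pinch_z)
for n in ["side","top","wrist"]:
    c=camera(n);cv2.imwrite(f"pics/{n}0.png",c["pixels"][:,:,::-1]);print(n,c["fx"],c["fy"],c["cx"],c["cy"]);print(np.round(c.get("pose",c.get("mount")),4))
E
```

```text
pics
{'clock': 0.0, 'joints': array([-1.30359138e+00,  3.00491954e-01,  1.52161362e+00, -5.90357049e-06,
        1.32067907e+00, -6.65791329e-02]), 'qd': array([-0.00080548, -0.00037068, -0.00101311, -0.00048008,  0.00031441,
       -0.00056528]), 'effort': array([-3.95842537e-03, -5.31817281e+01, -3.52734482e+01,  7.07033440e-02,
        2.44013371e-02, -5.81030963e-05]), 'eef_pos': array([ 180.12605225, -519.38027176,  204.86112443]), 'eef_rot': array([-3.14040293e+00, -7.35974017e-05,  3.33785502e-01]), 'wrist_force': array([ 0.29820598, -0.07910043,  0.24511542]), 'moment': array([-0.0099916 ,  0.01448853, -0.00473645]), 'finger_gap': 93.82082910091373} 18.8
side 396.7910690596458 396.7910690596458 323.78087475314726 204.3498059168343
[[-8.134000e-01 -3.764000e-01  4.436000e-01  1.129370e+02]
 [-5.815000e-01  5.483000e-01 -6.010000e-01  6.296638e+02]
 [-1.700000e-02 -7.468000e-01 -6.648000e-01  6.987368e+02]
 [ 0.000000e+00  0.000000e+00  0.000000e+00  1.000000e+00]]
top 390.42018543284644 390.42018543284644 323.70053564596554 200.20043477694847
[[ 4.400000e-03 -9.983000e-01  5.830000e-02  4.928458e+02]
 [-1.000000e+00 -4.700000e-03 -4.400000e-03  1.638950e+01]
 [ 4.600000e-03 -5.830000e-02 -9.983000e-01  9.928872e+02]
 [ 0.000000e+00  0.000000e+00  0.000000e+00  1.000000e+00]]
wrist 320.9928430818988 320.9928430818988 313.6973812140105 201.1298823826882
[[ 0.000000e+00 -9.574000e-01 -2.888000e-01  8.422650e+01]
 [ 1.000000e+00 -2.000000e-04  5.000000e-04  2.250000e-02]
 [-6.000000e-04 -2.888000e-01  9.574000e-01 -1.800312e+02]
 [ 0.000000e+00  0.000000e+00  0.000000e+00  1.000000e+00]]
```

View pics/top0.png

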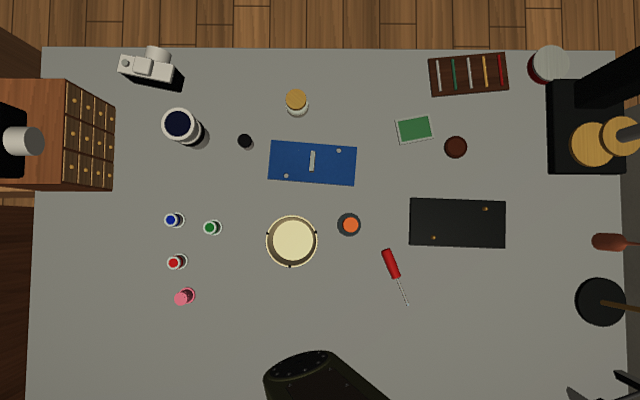

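View pics/side0.png

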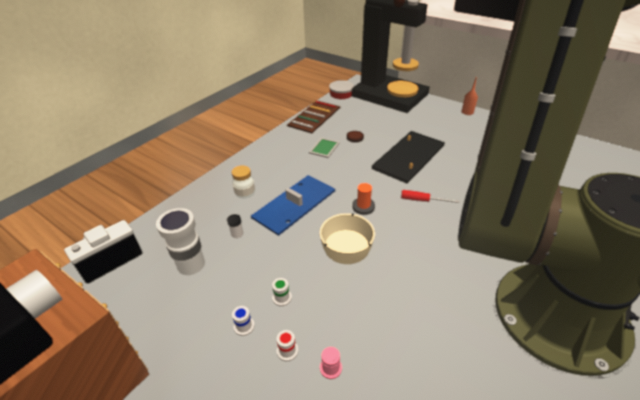

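View pics/wrist0.png

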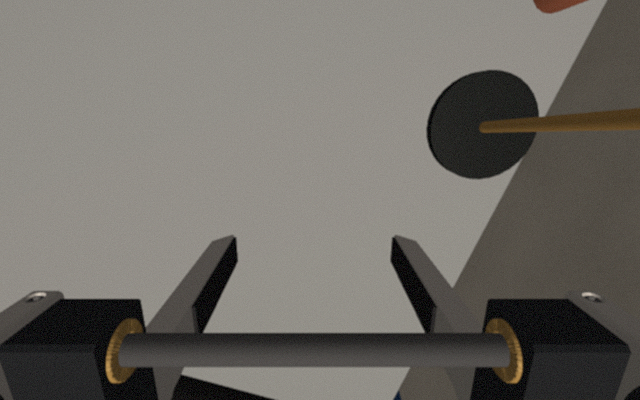

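The top view shows the carrier at about (312,163), the bolster (457,223), the cap on the gauge (348,224) and the cup (291,241). The ferrules are blue (173,220), green (211,228) and red (176,262). There is no yellow, and the pink decoy is at (184,297). I'll enlarge these regions to measure them.

```bash
cat > h.py <<'E'
from cell import read_state, camera, pinch_z
import cv2,numpy as np
from scipy.spatial.transform import Rotation as R
def snap(n,name=None):
    s=read_state() if n=="wrist" else None
    c=camera(n)
    if n=="wrist":
        T=np.eye(4);T[:3,:3]=R.from_euler('xyz',s['eef_rot']).as_matrix();T[:3,3]=s['eef_pos'];c['pose']=T@c['mount']
    if name: cv2.imwrite(f"pics/{name}.png",c["pixels"][:,:,::-1])
    return c
def p2w(c,u,v,z):
    d=c['pose'][:3,:3]@np.array([(u-c['cx'])/c['fx'],(v-c['cy'])/c['fy'],1]);o=c['pose'][:3,3]
    return (o+d*(z-o[2])/d[2])[:3]
def w2p(c,p):
    q=c['pose'][:3,:3].T@(np.array(p,float)-c['pose'][:3,3]);return np.array([c['cx']+c['fx']*q[0]/q[2],c['cy']+c['fy']*q[1]/q[2]])
def crop(c,u0,v0,u1,v1,k,name):
    im=cv2.resize(c["pixels"][v0:v1,u0:u1,::-1],None,fx=k,fy=k,interpolation=cv2.INTER_CUBIC);cv2.imwrite(f"pics/{name}.png",im)
def delta(target_pos,target_yaw=None,down=True):
    """shift (cm) and rotvec in tool axes from current measured pose"""
    s=read_state();Rm=R.from_euler('xyz',s['eef_rot']);t=Rm.inv().apply(np.array(target_pos)-s['eef_pos'])/10
    if target_yaw is None: return t
    return t,(Rm.inv()*R.from_euler('xyz',[np.pi,0,target_yaw])).as_rotvec()
E
python3 - <<'E'
from h import *
c=snap("top")
crop(c,260,130,370,280,4,"t1")
crop(c,400,190,515,255,6,"t2")
crop(c,155,200,235,312,5,"t3")
crop(c,225,80,315,160,6,"t4")
E
```

```text
(no output)
```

View pics/t1.png

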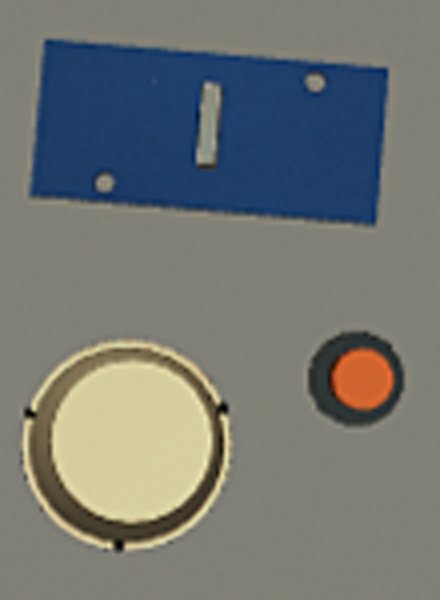

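View pics/t2.png

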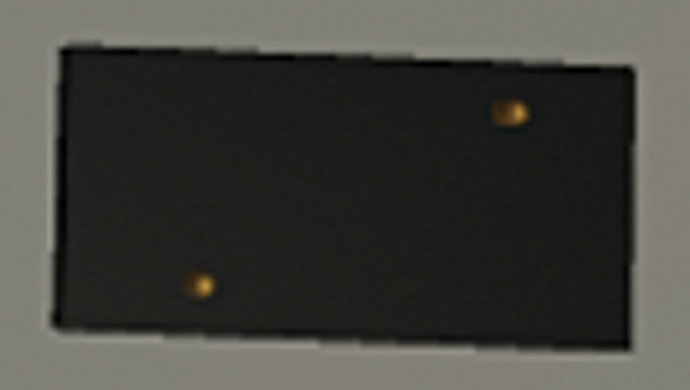

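View pics/t3.png

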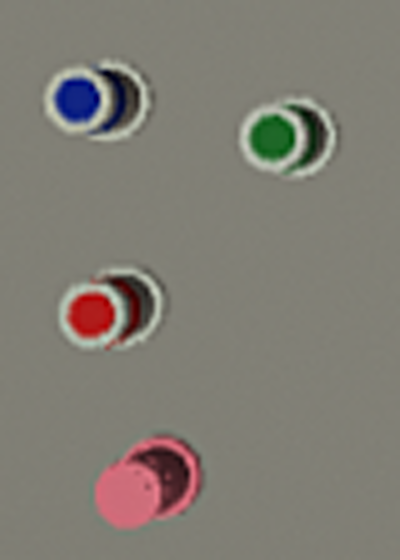

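Run:
```python
from h import *
c=snap("top")
def q(x,y,u0,v0,k,z): return p2w(c,u0+(x+.5)/k-.5,v0+(y+.5)/k-.5,z)[:2]
def rect(P,name):
    P=np.array(P);print(name,P.round(1).tolist(),P.mean(0).round(1),[np.linalg.norm(P[i]-P[(i+1)%4]).round(1) for i in range(4)])
    d=P[0]-P[1]; print(' yaw of long(y) axis-90:',np.arctan2(d[1],d[0])-np.pi/2)
rect([q(x,y,260,130,4,10) for x,y in [(46,39),(388,68),(376,225),(30,196)]],'carrier')
h=[q(x,y,260,130,4,8) for x,y in [(315,82),(105,182)]];print('holes',h,np.mean(h,0))
print('handle',[q(x,y,260,130,4,42) for x,y in [(211,83),(206,162)]])
rect([q(x,y,400,190,6,15) for x,y in [(62,48),(634,68),(630,349),(53,328)]],'bolster')
h=[q(x,y,400,190,6,29) for x,y in [(515,113),(204,286)]];print('pins',h,np.mean(h,0),np.arctan2(*(h[1]-h[0])[::-1]))
print('expected pin dir at yaw0',np.arctan2(128,-76))
print('cap',q(363,379,260,130,4,68),'gauge',q(356,379,260,130,4,12),'cup',q(126,445,260,130,4,50))
for n,x,y in [('blue',77,99),('green',272,137),('red',91,314),('pink',128,494)]: print(n,q(x,y,155,200,5,48))
for n,x,y in [('blue',111,99),('green',297,136),('red',124,307),('pink',163,475)]: print(n,q(x,y,155,200,5,6))
```

```text
carrier [[704.6, 146.5], [687.1, -71.0], [586.9, -63.4], [604.2, 155.4]] [645.7  41.9] [np.float64(218.2), np.float64(100.5), np.float64(219.5), np.float64(100.8)]
 yaw of long(y) axis-90: -0.08008643476061983
holes [array([678.28749393, -24.7229325 ]), array([613.61192497, 108.26189009])] [645.94970945  41.7694788 ]
handle [array([670.92708273,  40.60643971]), array([622.07033181,  43.3702722 ])]
bolster [[557.6, -204.5], [550.3, -444.3], [433.2, -440.0], [440.9, -199.7]] [ 495.5 -322.1] [np.float64(240.0), np.float64(117.2), np.float64(240.4), np.float64(116.8)]
 yaw of long(y) axis-90: -0.03027685827070048
pins [array([ 530.66479221, -388.13249381]), array([ 459.02948492, -258.83521446])] [ 494.84713856 -323.48385414] 2.076732674654757
expected pin dir at yaw0 2.10660756475536
cap [489.89653841 -51.00168757] gauge [489.69860704 -50.69104884] cup [449.62617521  90.13034095]
blue [499.89502372 382.92742835]
green [482.01138352 288.55445239]
red [396.95463001 373.41111705]
pink [311.81132073 353.49775395]
blue [500.28479562 382.11204946]
green [482.08741512 288.08608611]
red [396.23794277 372.87053848]
pink [313.17690472 351.30284348]
```

Run:
```python
from h import *
t,r=delta([646,42,110],-0.08);print(t,r)
```

```text
[ 62.40953133 -37.78636956   9.54102753] [-4.35032413e-04  5.97149049e-05  4.13836182e-01]
```

{"op": "servo_tool", "data": {
  "series": [
    [2,-1.2,0,0,0,0.02],
    [5,-3,0,0,0,0.05],
    [8.5,-5.1,0,0,0,0.1],
    [12,-7.3,0,0,0,0.15],
    [15.5,-9.4,0,0,0,0.2],
    [19,-11.5,0,0,0,0.25],
    [22.5,-13.6,0,0,0,0.3],
    [26,-15.7,0,0,0,0.35],
    [29.5,-17.9,0,0,0,0.4],
    [33,-20,0,0,0,0.414]
  ],
  "gripper": 5
}}

```text
clock: 1.08
eef_pos: [427.3, -220.6, 205.6]
eef_rot: [3.141, -0.0, -0.083]
wrist_force: [0.8, -0.4, 0.4]
finger_gap: 50.1
```

Run:
```python
from h import *
print(read_state()['eef_pos'],delta([646,42,110],-0.08))
```

```text
[ 427.32090703 -220.64989622  205.60043465] (array([ 19.6046787 , -27.9944328 ,   9.56126943]), array([ 0.00014048, -0.00026227, -0.00328396]))
```

{"op": "servo_tool", "data": {
  "series": [
    [2,-2.8,0.5,0,0,0],
    [4.2,-6,1.5,0,0,0],
    [6.4,-9.1,3,0,0,0],
    [8.6,-12.3,4.5,0,0,0],
    [10.8,-15.4,6,0,0,0],
    [13,-18.5,7.5,0,0,0],
    [15.2,-21.7,8.7,0,0,0],
    [17.3,-24.8,9.5,0,0,0],
    [18.8,-26.9,9.5,0,0,0],
    [19.4,-27.7,9.5,0,0,0]
  ]
}}

```text
clock: 1.92
eef_pos: [643.0, 41.0, 109.2]
eef_rot: [-3.141, 0.001, -0.078]
wrist_force: [-0.7, -1.1, -0.6]
finger_gap: 49.9
```

Run:
```python
from h import *
c=snap("wrist","w1")
print(read_state()['eef_pos'],read_state()['eef_rot'],delta([646,42,15],-0.082))
for p in [(646,42,42),(646+25,42-2,42),(678,-25,10)]: print(w2p(c,p))
```

```text
[643.18818938  40.72428344 109.65047769] [-3.14136852e+00  5.40598439e-04 -7.76036880e-02] (array([ 0.27556146, -0.14686506,  9.46493334]), array([-0.00022295,  0.00054109,  0.00439625]))
[311.836597   209.11389036]
[311.85214553 178.88047941]
[385.64937503 157.21894227]
```

View pics/w1.png

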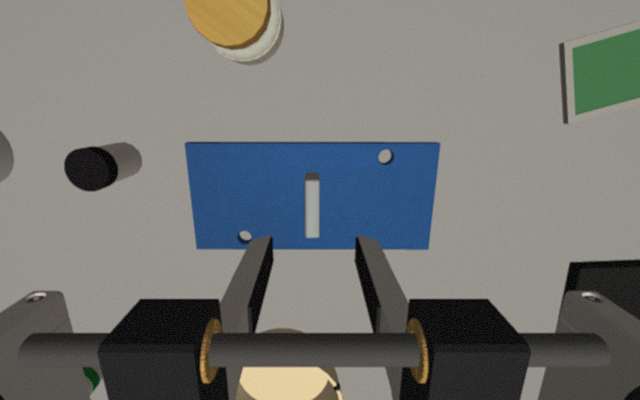

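The wrist view agrees with my estimate: handle at (312,207), hole at (385,157), edges square to the tool. Descending to grasp.

{"op": "servo_tool", "data": {
  "series": [
    [0.3,-0.1,0.5,0,0,0],
    [0.3,-0.1,2,0,0,0],
    [0.3,-0.1,4,0,0,0],
    [0.3,-0.1,6,0,0,0],
    [0.3,-0.1,7.5,0,0,0],
    [0.3,-0.1,8.5,0,0,0],
    [0.3,-0.1,9.1,0,0,0],
    [0.3,-0.1,9.4,0,0,0],
    [0.3,-0.1,9.4,0,0,0],
    [0.3,-0.1,9.4,0,0,0]
  ]
}}

```text
clock: 2.8
eef_pos: [645.5, 38.5, 17.3]
eef_rot: [-3.142, -0.001, -0.08]
wrist_force: [0.6, -1.0, 0.3]
finger_gap: 50.2
```

{"op": "servo_tool", "data": {
  "series": [
    [0,0,0,0,0,0],
    [0,0,0,0,0,0],
    [0,0,0,0,0,0],
    [0,0,0,0,0,0],
    [0,0,0,0,0,0],
    [0,0,0,0,0,0],
    [0,0,0,0,0,0],
    [0,0,0,0,0,0],
    [0,0,0,0,0,0],
    [0,0,0,0,0,0]
  ],
  "gripper": 0,
  "grip_force": 40
}}

```text
clock: 3.63
eef_pos: [645.2, 39.0, 16.5]
eef_rot: [-3.141, -0.0, -0.08]
wrist_force: [0.4, 4.2, 1.7]
finger_gap: 11.5
```

{"op": "servo_tool", "data": {
  "series": [
    [0,0,-0.3,0,0,0],
    [0,0,-1,0,0,0],
    [0,0,-2.5,0,0,0],
    [0,0,-4.5,0,0,0],
    [0,0,-6.5,0,0,0],
    [0,0,-8,0,0,0],
    [0,0,-9,0,0,0],
    [0,0,-9.5,0,0,0],
    [0,0,-9.5,0,0,0],
    [0,0,-9.5,0,0,0]
  ]
}}

```text
clock: 4.47
eef_pos: [644.7, 38.7, 110.6]
eef_rot: [3.141, 0.001, -0.08]
wrist_force: [-0.1, 0.7, -4.6]
finger_gap: 12.2
```

Run:
```python
from h import *
c=snap("wrist","w2");c=snap("top");crop(c,240,110,400,260,4,"t5")
s=read_state();print(s)
```

```text
{'clock': 4.5667, 'joints': array([ 3.30426647e-03,  5.97214742e-01,  1.32186463e+00, -4.59794675e-05,
        1.22450006e+00,  1.65433145e+00]), 'qd': array([ 5.37935772e-05, -2.27099307e-04, -2.79816590e-03,  3.82597962e-04,
        1.74973344e-03,  7.53791574e-04]), 'effort': array([-1.81781303e-02, -7.17932868e+01, -3.62599611e+01,  6.01993263e-03,
       -7.57880858e-02,  3.62870514e-05]), 'eef_pos': array([644.55675852,  38.71828983, 110.16951627]), 'eef_rot': array([ 3.14138381e+00,  1.97624349e-03, -8.02154130e-02]), 'wrist_force': array([-0.55297857,  0.71999673, -4.63879243]), 'moment': array([-0.0026846 ,  0.02589804, -0.01844475]), 'finger_gap': 11.907480817262918}
```

View pics/w2.png

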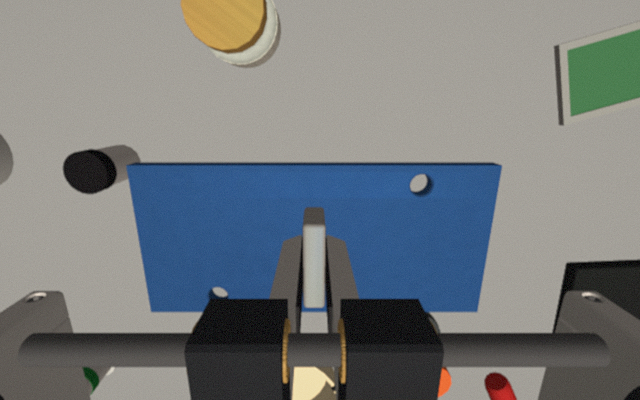

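Run:
```python
from h import *
c=snap("wrist");crop(c,120,150,520,330,2,"w3")
s=read_state();yaw=s['eef_rot'][2];Rz=np.array([[np.cos(yaw),np.sin(yaw)],[-np.sin(yaw),np.cos(yaw)]])
for u,v in [(419,183),(131,164),(499,164),(480,311),(150,311)]:
    p=p2w(c,u,v,s['eef_pos'][2]-16.5+10);print((Rz@(p-s['eef_pos'])[:2]).round(1))
```

```text
[ 39.3 -63.1]
[ 50.8 106.7]
[  50.7 -108.9]
[ -49.7 -112.9]
[-49.6 110.4]
```

View pics/w3.png

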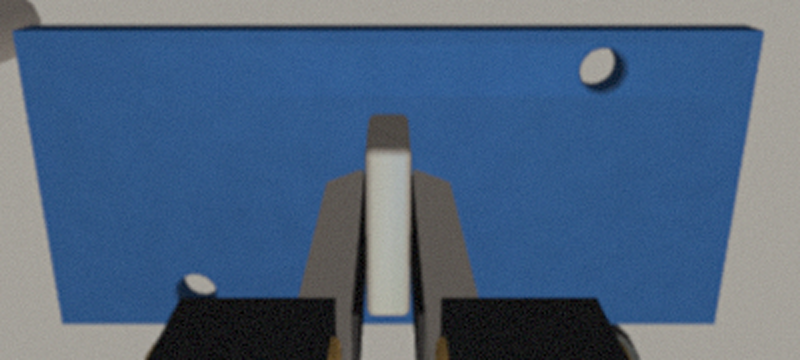

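Run:
```python
from h import *
print(delta([395,-323,200],-0.03))
```

```text
(array([-21.99790851,  38.06026165,  -8.92723667]), array([ 8.99979121e-05,  1.89056568e-03, -5.02259360e-02]))
```

{"op": "servo_tool", "data": {
  "series": [
    [-0.5,0.9,-1,0,0,0],
    [-1.5,2.7,-3,0,0,0],
    [-3,5.2,-5,0,0,0],
    [-4.7,8.2,-7,0,0,0],
    [-6.5,11.3,-8.5,0,0,0],
    [-8.3,14.4,-9,0,0,-0.01],
    [-10.1,17.5,-9,0,0,-0.02],
    [-11.9,20.6,-9,0,0,-0.03],
    [-13.7,23.7,-9,0,0,-0.04],
    [-15.5,26.8,-9,0,0,-0.05]
  ]
}}

```text
clock: 5.45
eef_pos: [467.3, -217.4, 202.0]
eef_rot: [3.141, -0.0, -0.03]
wrist_force: [0.8, 0.4, -3.8]
finger_gap: 12.0
```

{"op": "servo_tool", "data": {
  "series": [
    [-1.7,2.8,0,0,0,0],
    [-3.2,5.4,0,0,0,0],
    [-4.5,7.6,0,0,0,0],
    [-5.4,9.3,0,0,0,0],
    [-6,10.2,0,0,0,0],
    [-6.4,10.8,0,0,0,0],
    [-6.6,11.1,0,0,0,0],
    [-6.6,11.1,0,0,0,0],
    [-6.6,11.1,0,0,0,0],
    [-6.6,11.1,0,0,0,0]
  ]
}}

```text
clock: 6.28
eef_pos: [400.2, -324.2, 201.5]
eef_rot: [-3.141, -0.0, -0.029]
wrist_force: [0.7, 0.8, -3.9]
finger_gap: 11.4
```

Run:
```python
from h import *
c=snap("wrist","w4");crop(c,160,30,480,180,2.5,"w5")
s=read_state();print(s['eef_pos'],s['eef_rot'])
for p in [(494.8,-323.5,15),(530.5,-388,31),(459,-259,31)]: print(w2p(c,p))
```

```text
[ 400.2243764  -324.26361131  201.45972093] [-3.14145505e+00 -2.27931655e-05 -2.91716773e-02]
[310.18745095  94.51233854]
[373.18031568  54.5773201 ]
[250.86990979 131.14794723]
```

View pics/w4.png

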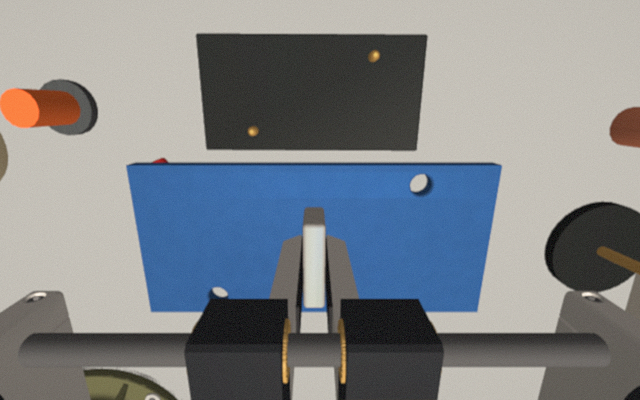

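View pics/w5.png

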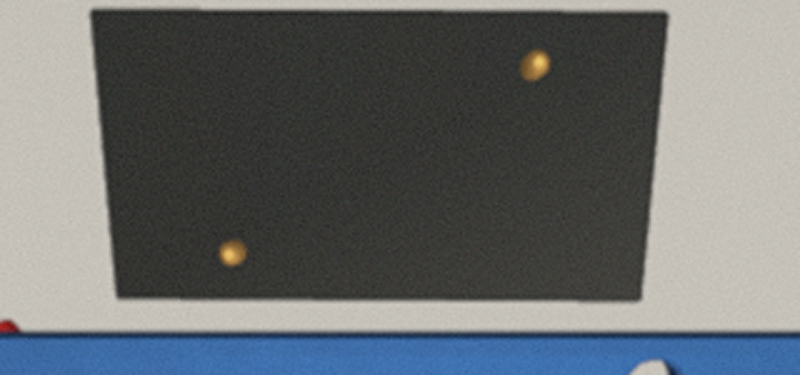

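Run:
```python
from h import *
c=snap("wrist")
s=read_state();print(s['eef_pos'],s['eef_rot'])
f=lambda x,y,z:p2w(c,160+(x+.5)/2.5-.5,30+(y+.5)/2.5-.5,z)[:2]
P=np.array([f(x,y,15) for x,y in [(92,11),(667,13),(640,299),(118,297)]]);print(P.round(1),P.mean(0))
h=np.array([f(x,y,28) for x,y in [(537,64),(232,252)]]);print(h,h.mean(0),np.arctan2(*(h[1]-h[0])[::-1])-2.1066, np.linalg.norm(h[0]-h[1]),'148.9')
z=s['eef_pos'][2]-16.5+10
P=np.array([p2w(c,u,v,z)[:2] for u,v in [(130.5,164),(498.5,164),(480,311),(150,311)]]);print(P.round(1),P.mean(0),P.mean(0)-s['eef_pos'][:2])
```

```text
[ 400.18740728 -324.34116369  201.44189107] [-3.14150407e+00  4.13886077e-05 -2.92033543e-02]
[[ 557.3 -208.3]
 [ 549.7 -445.4]
 [ 432.2 -441.6]
 [ 440.  -204.4]] [ 494.77584003 -324.92333712]
[[ 530.1716726  -389.92470255]
 [ 459.40348837 -260.28565448]] [ 494.78758048 -325.10517852] -0.03612423497271822 147.6970503519349 148.9
[[ 454.1 -218.6]
 [ 447.8 -434.4]
 [ 347.3 -435.6]
 [ 353.9 -212.3]] [ 400.76323009 -325.21997423] [ 0.57582281 -0.87881055]
```

Run:
```python
from h import *
print(delta([494.3,-323.7,60],-0.031))
```

```text
(array([ 9.40595968, -0.33763735, 14.14382979]), array([-8.85493439e-05,  4.14681759e-05,  1.79664389e-03]))
```

{"op": "servo_tool", "data": {
  "series": [
    [1,0,0,0,0,0],
    [3,-0.1,0.5,0,0,0],
    [5,-0.2,2,0,0,0],
    [7,-0.3,4.5,0,0,0],
    [8.5,-0.3,7,0,0,0],
    [9.2,-0.34,9.5,0,0,0],
    [9.4,-0.34,11.5,0,0,0],
    [9.4,-0.34,13,0,0,0],
    [9.4,-0.34,13.8,0,0,0],
    [9.4,-0.34,14.1,0,0,0]
  ]
}}

```text
clock: 7.22
eef_pos: [493.9, -323.7, 59.0]
eef_rot: [-3.14, 0.002, -0.03]
wrist_force: [-0.8, 0.9, -5.2]
finger_gap: 11.7
```

{"op": "servo_tool", "data": {
  "series": [
    [0,0,0,0,0,0],
    [0,0,0,0,0,0],
    [0,0,0,0,0,0],
    [0,0,0,0,0,0],
    [0,0,0,0,0,0],
    [0,0,0,0,0,0],
    [0,0,0,0,0,0],
    [0,0,0,0,0,0],
    [0,0,0,0,0,0],
    [0,0,0,0,0,0]
  ]
}}

```text
clock: 8.05
eef_pos: [493.8, -324.4, 60.5]
eef_rot: [-3.142, 0.0, -0.03]
wrist_force: [0.4, 0.2, -4.5]
finger_gap: 11.7
```

Run:
```python
from h import *
print(delta([494.3,-323.7,31.5],-0.031))
s=read_state();print(s['eef_pos'],s['eef_rot'],s['wrist_force'])
c=snap("wrist","w6")
```

```text
(array([ 0.04375551, -0.06700804,  2.89564419]), array([-3.57433738e-05,  2.30890347e-05,  7.41998348e-04]))
[ 493.84300957 -324.35759118   60.456428  ] [-3.14155690e+00  2.30757718e-05 -3.02580012e-02] [ 0.39207354  0.23233563 -4.50885626]
```

View pics/w6.png

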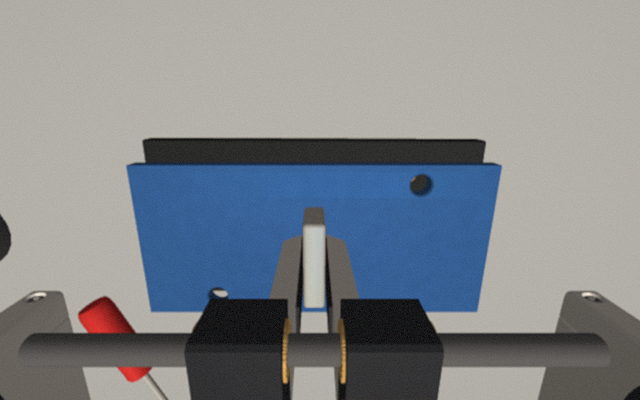

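{"op": "servo_tool", "data": {
  "series": [
    [0.05,-0.05,0.3,0,0,0],
    [0.05,-0.05,0.6,0,0,0],
    [0.05,-0.05,0.9,0,0,0],
    [0.05,-0.05,1.1,0,0,0],
    [0.05,-0.05,1.3,0,0,0],
    [0.05,-0.05,1.45,0,0,0],
    [0.05,-0.05,1.6,0,0,0],
    [0.05,-0.05,1.75,0,0,0],
    [0.05,-0.05,1.85,0,0,0],
    [0.05,-0.05,1.95,0,0,0]
  ]
}}

```text
clock: 8.93
eef_pos: [494.4, -323.9, 40.9]
eef_rot: [3.142, -0.0, -0.03]
wrist_force: [-0.4, -0.1, -4.1]
finger_gap: 11.8
```

Run:
```python
from h import *
s=read_state();print(s['eef_pos'],s['eef_rot'],s['wrist_force'],s['moment'])
c=snap("wrist");crop(c,120,130,520,330,2,"w7")
```

```text
[ 494.37008101 -323.87820822   40.86924964] [ 3.14158419e+00 -1.63672527e-05 -3.02379492e-02] [-0.41045437 -0.0610413  -4.09779938] [-0.04457887  0.00658436  0.04746014]
```

View pics/w7.png

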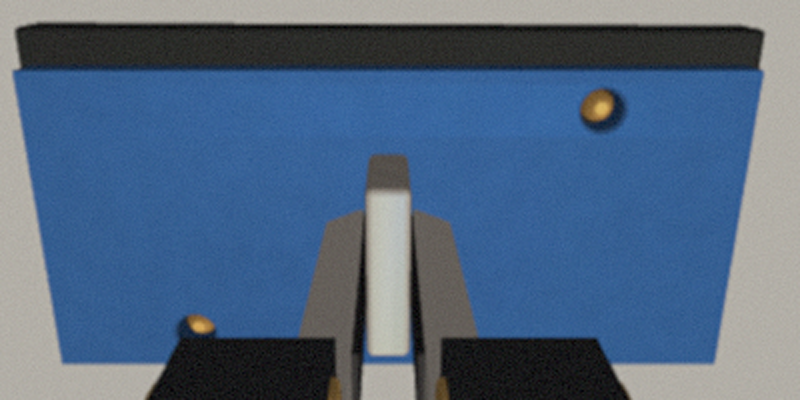

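Both brass pins show inside the holes, at (602,107) and (198,325) in the crop. Seating.

{"op": "servo_tool", "data": {
  "series": [
    [0,0,0.1,0,0,0],
    [0,0,0.2,0,0,0],
    [0,0,0.3,0,0,0],
    [0,0,0.4,0,0,0],
    [0,0,0.5,0,0,0],
    [0,0,0.6,0,0,0],
    [0,0,0.7,0,0,0],
    [0,0,0.8,0,0,0],
    [0,0,0.9,0,0,0],
    [0,0,0.95,0,0,0]
  ]
}}

```text
clock: 9.82
eef_pos: [494.4, -323.8, 31.6]
eef_rot: [-3.142, 0.0, -0.03]
wrist_force: [-2.2, 2.0, 3.5]
finger_gap: 11.4
```

Run:
```python
from h import *
s=read_state();print(s['eef_pos'],s['eef_rot'],s['wrist_force'],s['moment'])
```

```text
[ 494.36157515 -323.83913422   31.55893843] [-3.14151850e+00  6.17360256e-05 -3.02242668e-02] [-2.19940807  1.9907617   3.54592505] [ 0.4066203   0.59130501 -0.05567622]
```

{"op": "servo_tool", "data": {
  "series": [
    [0,0,0,0,0,0],
    [0,0,0,0,0,0],
    [0,0,0,0,0,0],
    [0,0,0,0,0,0],
    [0,0,-0.5,0,0,0],
    [0,0,-2,0,0,0],
    [0,0,-4.5,0,0,0],
    [0,0,-7.5,0,0,0],
    [0,0,-10,0,0,0],
    [0,0,-11,0,0,0]
  ],
  "gripper": 6
}}

```text
clock: 10.65
eef_pos: [495.4, -324.6, 145.7]
eef_rot: [3.139, -0.004, -0.03]
wrist_force: [0.0, 0.2, 0.9]
finger_gap: 59.9
```

Run:
```python
from h import *
s=read_state();print(s['eef_pos'],s['eef_rot'],s['wrist_force'])
c=snap("wrist","w8")
print(delta([489.8,-50.8,130],0))
c=snap("top"); crop(c,155,200,235,312,3,"t6")
```

```text
[ 495.36538434 -324.57496485  145.65903877] [ 3.13859956 -0.0042751  -0.0301358 ] [0.03407008 0.24599519 0.92804473]
(array([ -1.40609344, -27.36691379,   1.47697266]), array([ 0.00345701, -0.00477151, -0.03020651]))
```

View pics/w8.png

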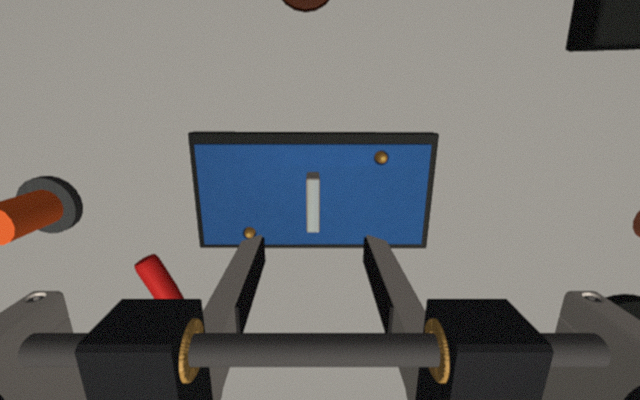

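{"op": "servo_tool", "data": {
  "series": [
    [0,-1,0,0,0,0],
    [0,-3.5,0,0,0,0],
    [-0.2,-7,0,0,0,0],
    [-0.5,-10.8,0.3,0,0,-0.01],
    [-0.8,-14.6,0.6,0,0,-0.02],
    [-1.1,-18.4,0.9,0,0,-0.03],
    [-1.4,-22,1.2,0,0,-0.03],
    [-1.5,-25,1.5,0,0,-0.03],
    [-1.5,-26.8,1.5,0,0,-0.03],
    [-1.5,-27.4,1.5,0,0,-0.03]
  ]
}}

```text
clock: 11.58
eef_pos: [486.4, -46.6, 124.7]
eef_rot: [-3.141, 0.003, 0.002]
wrist_force: [-0.0, -0.3, -0.8]
finger_gap: 59.9
```

Run:
```python
from h import *
s=read_state();print(s['eef_pos'],s['eef_rot'],s['wrist_force'])
c=snap("wrist","w9")
print(w2p(c,(489.8,-50.8,68)),w2p(c,(489.8,-50.8,12)))
print(delta([489.8,-50.8,33],0))
```

```text
[486.40498713 -46.58324408 124.65799452] [-3.14076632e+00  3.08503021e-03  2.39588393e-03] [-0.01648099 -0.32818209 -0.83791028]
[318.8577931  212.62559416] [317.95214199 193.32738222]
(array([0.32542889, 0.36952099, 9.20149098]), array([-0.00063868,  0.00243426,  0.00226426]))
```

View pics/w9.png

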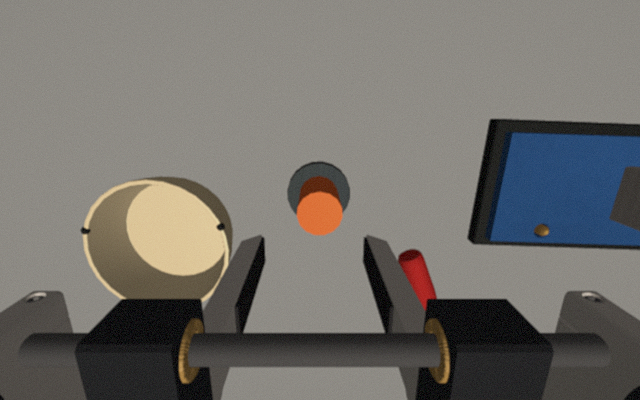

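{"op": "servo_tool", "data": {
  "series": [
    [0.3,0.3,0.5,0,0,0],
    [0.3,0.3,2,0,0,0],
    [0.3,0.3,4,0,0,0],
    [0.3,0.3,6,0,0,0],
    [0.3,0.3,7.5,0,0,0],
    [0.3,0.3,8.5,0,0,0],
    [0.3,0.3,9,0,0,0],
    [0.3,0.3,9.2,0,0,0],
    [0.3,0.3,9.2,0,0,0],
    [0.3,0.3,9.2,0,0,0]
  ]
}}

```text
clock: 12.47
eef_pos: [491.0, -52.8, 35.0]
eef_rot: [3.141, -0.001, -0.0]
wrist_force: [-0.5, -0.3, 0.6]
finger_gap: 60.0
```

Run:
```python
from h import *
s=read_state();print(s['eef_pos'],s['eef_rot'],s['wrist_force'])
print(delta([489.8,-50.8,33],0))
```

```text
[491.04228579 -52.83818973  35.03025966] [ 3.14139536e+00 -9.40856669e-04 -4.42331216e-04] [-0.50877669 -0.28371101  0.55835597]
(array([-0.12450969, -0.20380403,  0.2028687 ]), array([ 0.0001975 , -0.00094081, -0.00044242]))
```

{"op": "servo_tool", "data": {
  "series": [
    [-0.1,-0.2,0,0,0,0],
    [-0.1,-0.2,0,0,0,0],
    [-0.1,-0.2,0,0,0,0],
    [-0.1,-0.2,0,0,0,0],
    [-0.1,-0.2,0,0,0,0],
    [-0.1,-0.2,0,0,0,0],
    [-0.1,-0.2,0,0,0,0],
    [-0.1,-0.2,0,0,0,0],
    [-0.1,-0.2,0,0,0,0],
    [-0.1,-0.2,0,0,0,0]
  ],
  "gripper": 2.5,
  "grip_force": 15
}}

```text
clock: 13.3
eef_pos: [489.8, -50.5, 34.7]
eef_rot: [-3.142, -0.0, -0.0]
wrist_force: [-2.4, 0.9, 6.1]
finger_gap: 36.6
```

Run:
```python
from h import *
s=read_state();print(s['eef_pos'],s['eef_rot'],s['wrist_force'],s['finger_gap'])
```

```text
[489.79535676 -50.52050449  34.69814084] [-3.14156826e+00 -3.61187291e-04 -2.81628766e-04] [-2.41150928  0.90025287  6.0940625 ] 36.61076479127878
```

{"op": "servo_tool", "data": {
  "series": [
    [0,0,-0.5,0,0,0],
    [0,0,-2,0,0,0],
    [0,0,-4,0,0,0],
    [0,0,-5.8,0,0,0],
    [1,0.4,-6.5,0,0,0],
    [3.5,1.3,-6.5,0,0,0],
    [6.5,2.4,-6.5,0,0,0],
    [9,3.3,-6.5,0,0,0],
    [10.5,3.9,-6,0,0,0],
    [11,4,-5,0,0,0]
  ]
}}

```text
clock: 14.13
eef_pos: [601.5, -91.6, 84.8]
eef_rot: [3.141, -0.002, -0.001]
wrist_force: [-0.7, -0.1, -0.4]
finger_gap: 36.6
```

{"op": "servo_tool", "data": {
  "series": [
    [0,0,1,0,0,0],
    [0,0,2.5,0,0,0],
    [0,0,4,0,0,0],
    [0,0,5,0,0,0],
    [0,0,5.6,0,0,0],
    [0,0,5.9,0,0,0],
    [0,0,6.05,0,0,0],
    [0,0,6.1,0,0,0],
    [0,0,6.1,0,0,0],
    [0,0,6.1,0,0,0]
  ]
}}

```text
clock: 14.97
eef_pos: [599.9, -90.6, 24.0]
eef_rot: [3.141, -0.001, -0.0]
wrist_force: [0.0, 0.2, -0.4]
finger_gap: 36.6
```

Run:
```python
from h import *
s=read_state();print(s['eef_pos'],s['eef_rot'],s['wrist_force'],s['finger_gap'])
```

```text
[599.87823923 -90.61187522  24.01427103] [ 3.14141894e+00 -8.12705027e-04 -2.19026334e-04] [ 0.03859384  0.21673071 -0.42304298] 36.601753080577716
```

{"op": "servo_tool", "data": {
  "series": [
    [0,0,0.1,0,0,0],
    [0,0,0.13,0,0,0],
    [0,0,0.13,0,0,0],
    [0,0,0.13,0,0,0],
    [0,0,0.13,0,0,0],
    [0,0,0.13,0,0,0],
    [0,0,0.13,0,0,0],
    [0,0,0.13,0,0,0],
    [0,0,0.13,0,0,0],
    [0,0,0.13,0,0,0]
  ]
}}

```text
clock: 15.8
eef_pos: [600.0, -90.6, 22.8]
eef_rot: [3.141, -0.001, -0.0]
wrist_force: [-2.4, 0.3, 6.8]
finger_gap: 37.3
```

{"op": "servo_tool", "data": {
  "series": [
    [0,0,0,0,0,0],
    [0,0,0,0,0,0],
    [0,0,0,0,0,0],
    [0,0,0,0,0,0],
    [0,0,-1,0,0,0],
    [0,0,-3.5,0,0,0],
    [0,0,-7,0,0,0],
    [0,0,-10,0,0,0],
    [0,0,-12,0,0,0],
    [0,0,-13,0,0,0]
  ],
  "gripper": 6
}}

```text
clock: 16.63
eef_pos: [600.6, -90.7, 156.1]
eef_rot: [3.141, -0.005, -0.0]
wrist_force: [-0.0, 0.1, 0.2]
finger_gap: 59.6
```

Run:
```python
from h import *
s=read_state();print(s['eef_pos'],s['eef_rot'],s['wrist_force'],s['finger_gap'])
print(delta([396.6,373.1,150],0))
c=snap("wrist","w10");c=snap("top","top2")
```

```text
[600.55347035 -90.73441557 156.10452128] [ 3.14064048e+00 -4.55765891e-03 -1.75521970e-04] [-0.02003277  0.07234851  0.21695624] 59.64371249216337
(array([-20.40605834, -46.38033269,   0.47329193]), array([ 0.00095257, -0.00455757, -0.00017769]))
```

View pics/w10.png

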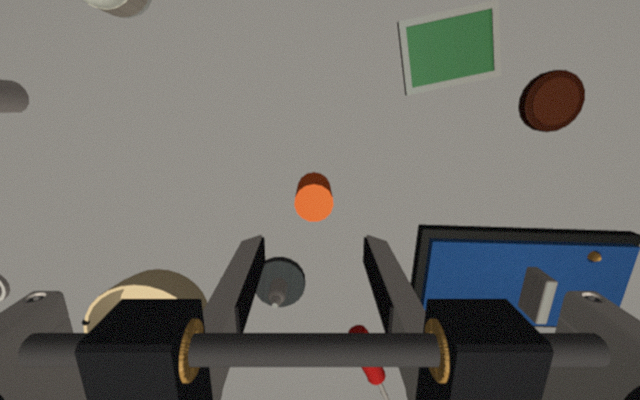

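View pics/top2.png

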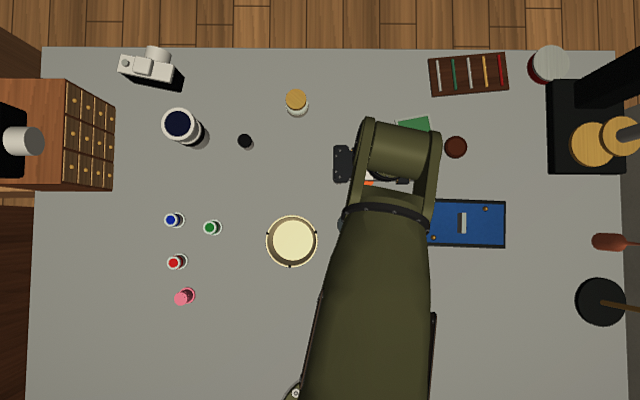

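{"op": "servo_tool", "data": {
  "series": [
    [-0.5,-1.2,0,0,0,0],
    [-1.6,-3.7,0,0,0,0],
    [-3.2,-7.2,0,0,0,0],
    [-4.8,-10.8,0,0,0,0],
    [-6.4,-14.5,0,0,0,0],
    [-8,-18.2,0,0,0,0],
    [-9.6,-21.9,0,0,0,0],
    [-11.2,-25.5,0,0,0,0],
    [-12.8,-29.2,0,0,0,0],
    [-14.4,-32.8,0,0,0,0]
  ]
}}

```text
clock: 17.57
eef_pos: [453.1, 239.2, 150.4]
eef_rot: [3.141, 0.003, 0.0]
wrist_force: [0.4, -0.1, -0.4]
finger_gap: 59.6
```

{"op": "servo_tool", "data": {
  "series": [
    [-1.5,-3.5,0,0,0,0],
    [-3,-6.7,0,0,0,0],
    [-4.3,-9.6,0,0,0,0],
    [-5.2,-11.9,0,0,0,0],
    [-5.8,-13.1,0,0,0,0],
    [-6,-13.5,0,0,0,0],
    [-6,-13.6,0,0,0,0],
    [-6,-13.6,0,0,0,0],
    [-6,-13.6,0,0,0,0],
    [-6,-13.6,0,0,0,0]
  ]
}}

```text
clock: 18.4
eef_pos: [396.3, 372.5, 152.1]
eef_rot: [3.142, 0.0, -0.002]
wrist_force: [0.3, -1.0, 0.3]
finger_gap: 60.0
```

Run:
```python
from h import *
s=read_state();print(s['eef_pos'],s['eef_rot'],s['wrist_force'],s['finger_gap'])
c=snap("wrist","w11")
for p in [(396.6,373.1,48),(396.6,373.1,0)]: print(w2p(c,p))
print(delta([396.6,373.1,18],0))
```

```text
[396.31083673 372.53512099 152.12606659] [ 3.14150013e+00  3.39745121e-07 -1.70137804e-03] [ 0.26982706 -0.99214636  0.2665287 ] 59.973883985798054
[312.75870818 199.37886278]
[312.84732934 186.62286635]
(array([ 0.03386492, -0.04326514, 13.41788342]), array([ 1.81680387e-05, -5.30542344e-05, -1.58646243e-03]))
```

View pics/w11.png

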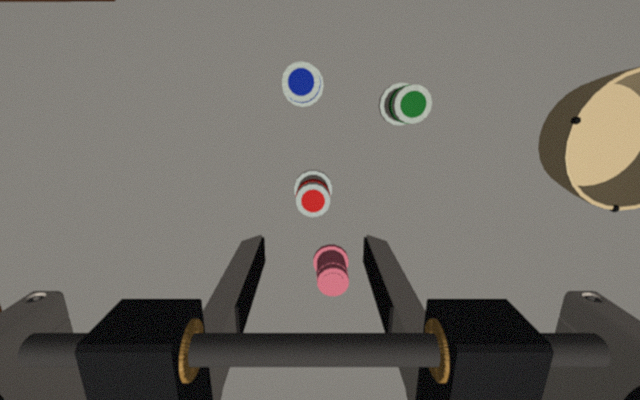

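{"op": "servo_tool", "data": {
  "series": [
    [0,0,1,0,0,0],
    [0,0,3.5,0,0,0],
    [0,-0.05,7,0,0,0],
    [0,-0.05,10,0,0,0],
    [0,-0.05,12,0,0,0],
    [0,-0.05,13.2,0,0,0],
    [0,-0.05,13.7,0,0,0],
    [0,-0.05,13.8,0,0,0],
    [0,-0.05,13.8,0,0,0],
    [0,-0.05,13.8,0,0,0]
  ]
}}

```text
clock: 19.28
eef_pos: [396.4, 374.4, 15.4]
eef_rot: [-3.14, -0.002, -0.0]
wrist_force: [0.1, -0.2, 0.3]
finger_gap: 60.1
```

{"op": "servo_tool", "data": {
  "series": [
    [0,0,0,0,0,0],
    [0,0,0,0,0,0],
    [0,0,0,0,0,0],
    [0,0,0,0,0,0],
    [0,0,0,0,0,0],
    [0,0,0,0,0,0],
    [0,0,0,0,0,0],
    [0,0,0,0,0,0],
    [0,0,0,0,0,0],
    [0,0,0,0,0,0]
  ],
  "gripper": 2,
  "grip_force": 15
}}

```text
clock: 20.12
eef_pos: [395.8, 374.1, 14.4]
eef_rot: [-3.141, -0.0, -0.0]
wrist_force: [-0.7, -1.0, 5.9]
finger_gap: 33.4
```

Run:
```python
from h import *
s=read_state();print(s['eef_pos'],s['eef_rot'],s['wrist_force'],s['finger_gap'])
c=snap("wrist","w12")
p=s['eef_pos'];print(w2p(c,(p[0],p[1],48)))
print(delta([489.8,-50.8,130],0))
```

```text
[395.83145668 374.05312213  14.37826149] [-3.14140446e+00 -2.49924763e-04 -1.73197943e-04] [-0.73145092 -0.97431076  5.92987127] 33.44640063712048
[313.31596442 276.06931779]
(array([  9.40942298,  42.47818488, -11.57016957]), array([-0.00016507, -0.00019994, -0.00024071]))
```

View pics/w12.png

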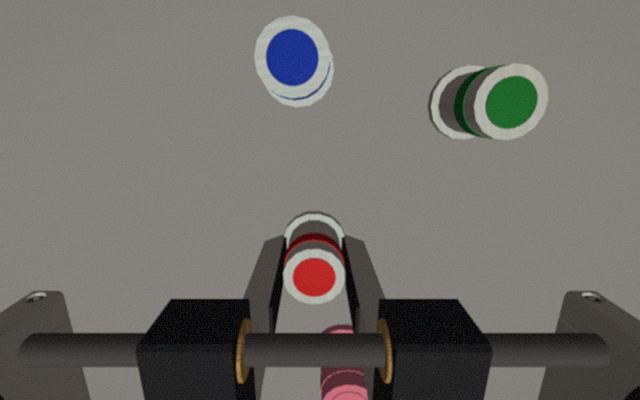

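{"op": "servo_tool", "data": {
  "series": [
    [0,0,-0.5,0,0,0],
    [0,0,-2,0,0,0],
    [0,0,-5,0,0,0],
    [0.2,1,-8,0,0,0],
    [0.7,3.2,-10.5,0,0,0],
    [1.5,6.8,-11.5,0,0,0],
    [2.4,10.8,-11.5,0,0,0],
    [3.2,14.8,-11.5,0,0,0],
    [4.1,18.8,-11.5,0,0,0],
    [5,22.8,-11.5,0,0,0]
  ]
}}

```text
clock: 21.0
eef_pos: [445.5, 144.2, 129.4]
eef_rot: [-3.142, -0.0, 0.0]
wrist_force: [1.1, 0.1, -1.0]
finger_gap: 33.0
```

{"op": "servo_tool", "data": {
  "series": [
    [0.9,4,0,0,0,0],
    [1.8,8,0,0,0,0],
    [2.6,11.8,0,0,0,0],
    [3.4,15.2,0,0,0,0],
    [3.9,17.7,0,0,0,0],
    [4.2,19.2,0,0,0,0],
    [4.4,19.7,0,0,0,0],
    [4.4,19.7,0,0,0,0],
    [4.4,19.7,0,0,0,0],
    [4.4,19.7,0,0,0,0]
  ]
}}

```text
clock: 21.83
eef_pos: [489.5, -50.0, 129.1]
eef_rot: [-3.141, 0.0, 0.001]
wrist_force: [-0.7, 0.2, -0.7]
finger_gap: 33.5
```

Run:
```python
from h import *
s=read_state();print(s['eef_pos'],s['eef_rot'],s['wrist_force'],s['finger_gap'])
c=snap("wrist","w13")
for z in (52,12): print(w2p(c,(489.8,-50.8,z)))
p=s['eef_pos'];print(w2p(c,(p[0],p[1],p[2]-14.4+48)))
print(delta([489.8,-50.8,90],0))
```

```text
[489.47351548 -49.98237654 129.12044067] [-3.14142579e+00  2.05527903e-04  9.05394905e-04] [-0.69273882  0.15340675 -0.70013634] 33.5373463675901
[314.36235297 208.39985816]
[314.25611988 195.48792971]
[313.31788682 276.07323008]
(array([0.02988119, 0.08369319, 3.9174321 ]), array([-0.00012218,  0.0001108 ,  0.00112985]))
```

View pics/w13.png

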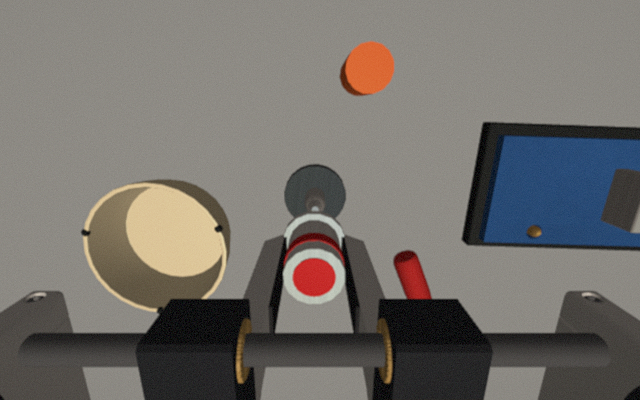

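{"op": "servo_tool", "data": {
  "series": [
    [0.03,0.09,0.5,0,0,0],
    [0.03,0.09,1.5,0,0,0],
    [0.03,0.09,3,0,0,0],
    [0.03,0.09,4.5,0,0,0],
    [0.03,0.09,5.5,0,0,0],
    [0.03,0.09,6.2,0,0,0],
    [0.03,0.09,6.6,0,0,0],
    [0.03,0.09,6.8,0,0,0],
    [0.03,0.09,6.9,0,0,0],
    [0.03,0.09,6.9,0,0,0]
  ]
}}

```text
clock: 22.72
eef_pos: [490.1, -52.0, 60.4]
eef_rot: [3.141, -0.0, -0.0]
wrist_force: [-0.3, 0.4, -1.4]
finger_gap: 33.0
```

{"op": "servo_tool", "data": {
  "series": [
    [0,0,0.1,0,0,0],
    [0,0,0.2,0,0,0],
    [0,0,0.3,0,0,0],
    [0,0,0.4,0,0,0],
    [0,0,0.45,0,0,0],
    [0,0,0.5,0,0,0],
    [0,0,0.5,0,0,0],
    [0,0,0.5,0,0,0],
    [0,0,0.5,0,0,0],
    [0,0,0.5,0,0,0]
  ]
}}

```text
clock: 23.55
eef_pos: [490.0, -51.9, 55.2]
eef_rot: [3.142, -0.0, -0.0]
wrist_force: [-0.6, -0.3, -0.2]
finger_gap: 33.1
```

Run:
```python
from h import *
s=read_state();print(s['eef_pos'],s['wrist_force'],s['finger_gap'], s['eef_pos'][2]-14.4)
```

```text
[489.96820512 -51.92812735  55.19181344] [-0.58543142 -0.32150668 -0.16181364] 33.140864810751246 40.79181344071206
```

{"op": "servo_tool", "data": {
  "series": [
    [-0.02,-0.03,0,0,0,0],
    [-0.02,-0.06,0.05,0,0,0],
    [-0.02,-0.08,0.1,0,0,0],
    [-0.02,-0.08,0.15,0,0,0],
    [-0.02,-0.08,0.2,0,0,0],
    [-0.02,-0.08,0.25,0,0,0],
    [-0.02,-0.08,0.3,0,0,0],
    [-0.02,-0.08,0.35,0,0,0],
    [-0.02,-0.08,0.4,0,0,0],
    [-0.02,-0.08,0.45,0,0,0]
  ]
}}

```text
clock: 24.38
eef_pos: [489.7, -51.1, 50.6]
eef_rot: [-3.142, 0.0, -0.0]
wrist_force: [-0.1, 0.1, -0.7]
finger_gap: 33.1
```

{"op": "servo_tool", "data": {
  "series": [
    [0,0,0.04,0,0,0],
    [0,0,0.08,0,0,0],
    [0,0,0.12,0,0,0],
    [0,0,0.16,0,0,0],
    [0,0,0.2,0,0,0],
    [0,0,0.25,0,0,0],
    [0,0,0.3,0,0,0],
    [0,0,0.35,0,0,0],
    [0,0,0.4,0,0,0],
    [0,0,0.45,0,0,0]
  ]
}}

```text
clock: 25.22
eef_pos: [489.7, -51.1, 46.1]
eef_rot: [3.142, 0.0, -0.0]
wrist_force: [0.5, 0.3, -0.8]
finger_gap: 33.5
```

Red slides past the shoulder with no force, so its bore is wide. On down to the base.

{"op": "servo_tool", "data": {
  "series": [
    [0,0,0.1,0,0,0],
    [0,0,0.3,0,0,0],
    [0,0,0.6,0,0,0],
    [0,0,0.9,0,0,0],
    [0,0,1.2,0,0,0],
    [0,0,1.45,0,0,0],
    [0,0,1.65,0,0,0],
    [0,0,1.8,0,0,0],
    [0,0,1.9,0,0,0],
    [0,0,1.95,0,0,0]
  ]
}}

```text
clock: 26.05
eef_pos: [489.8, -51.1, 26.5]
eef_rot: [3.142, 0.0, -0.0]
wrist_force: [0.2, 0.1, -0.6]
finger_gap: 33.3
```

{"op": "servo_tool", "data": {
  "series": [
    [0,0,0.03,0,0,0],
    [0,0,0.06,0,0,0],
    [0,0,0.06,0,0,0],
    [0,0,0.06,0,0,0],
    [0,0,0.06,0,0,0],
    [0,0,0.06,0,0,0],
    [0,0,0.06,0,0,0],
    [0,0,0.06,0,0,0],
    [0,0,0.06,0,0,0],
    [0,0,0.06,0,0,0]
  ]
}}

```text
clock: 26.88
eef_pos: [489.8, -51.2, 26.3]
eef_rot: [3.142, -0.0, -0.0]
wrist_force: [-3.4, 0.3, 6.0]
finger_gap: 33.3
```

{"op": "servo_tool", "data": {
  "series": [
    [0,0,-0.5,0,0,0],
    [0,0,-2,0,0,0],
    [0,0,-4,0,0,0],
    [0,0,-6,0,0,0],
    [0,0.5,-7.5,0,0,0],
    [0.1,2.5,-8,0,0,0],
    [0.3,5.8,-8,0,0,0],
    [0.4,9.5,-8,0,0,0],
    [0.6,13,-8,0,0,0],
    [0.8,16,-8,0,0,0]
  ]
}}

```text
clock: 27.72
eef_pos: [497.6, -213.3, 106.4]
eef_rot: [3.141, -0.001, -0.001]
wrist_force: [0.1, 0.1, -0.4]
finger_gap: 33.3
```

{"op": "servo_tool", "data": {
  "series": [
    [0,1.7,0,0,0,0],
    [0,2.4,0.5,0,0,0],
    [0,2.5,2,0,0,0],
    [0,2.5,3.5,0,0,0],
    [0,2.5,4.7,0,0,0],
    [0,2.5,5.4,0,0,0],
    [0,2.5,5.7,0,0,0],
    [0,2.5,5.8,0,0,0],
    [0,2.5,5.8,0,0,0],
    [0,2.5,5.8,0,0,0]
  ]
}}

```text
clock: 28.55
eef_pos: [498.1, -236.2, 48.7]
eef_rot: [3.141, -0.001, -0.0]
wrist_force: [0.2, 0.3, -0.5]
finger_gap: 33.3
```

Run:
```python
from h import *
s=read_state();print(s['eef_pos'],s['wrist_force'],s['finger_gap'], s['eef_pos'][2]-14.4)
c=snap("wrist","w14")
```

```text
[ 498.08033863 -236.17437544   48.69516862] [ 0.23135052  0.32015467 -0.50102124] 33.25475722652403 34.29516861921754
```

View pics/w14.png

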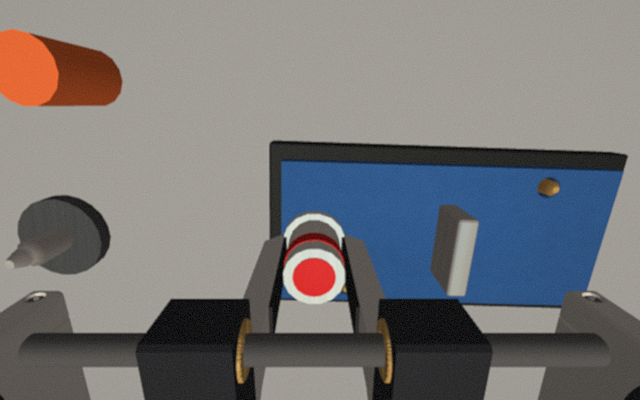

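{"op": "servo_tool", "data": {
  "series": [
    [0,0,0.2,0,0,0],
    [0,0,0.4,0,0,0],
    [0,0,0.6,0,0,0],
    [0,0,0.75,0,0,0],
    [0,0,0.85,0,0,0],
    [0,0,0.9,0,0,0],
    [0,0,0.94,0,0,0],
    [0,0,0.94,0,0,0],
    [0,0,0.94,0,0,0],
    [0,0,0.94,0,0,0]
  ]
}}

```text
clock: 29.43
eef_pos: [497.7, -236.1, 39.3]
eef_rot: [-3.142, 0.0, -0.0]
wrist_force: [-5.2, 2.6, 9.7]
finger_gap: 33.6
```

{"op": "servo_tool", "data": {
  "series": [
    [0,0,0,0,0,0],
    [0,0,0,0,0,0],
    [0,0,0,0,0,0],
    [0,0,0,0,0,0],
    [0,0,-0.5,0,0,0],
    [0,0,-2,0,0,0],
    [0,0,-4.5,0,0,0],
    [0,0,-7.5,0,0,0],
    [0,0,-10,0,0,0],
    [0,0,-11,0,0,0]
  ],
  "gripper": 6
}}

```text
clock: 30.27
eef_pos: [498.7, -236.7, 152.5]
eef_rot: [3.139, -0.004, -0.0]
wrist_force: [0.8, -0.2, 0.0]
finger_gap: 60.0
```

Run:
```python
from h import *
s=read_state();print(s['eef_pos'],s['wrist_force'],s['finger_gap'])
c=snap("wrist","w15");c=snap("top");crop(c,155,190,335,290,4,"t7")
print(delta([482,288.3,150],0))
```

```text
[ 498.72993317 -236.68379466  152.52895352] [ 0.8458816  -0.23287049  0.018676  ] 60.00623245437898
(array([ -1.64589212, -52.47935545,  -0.06348668]), array([ 0.00156289, -0.00281378, -0.00025267]))
```

View pics/w15.png

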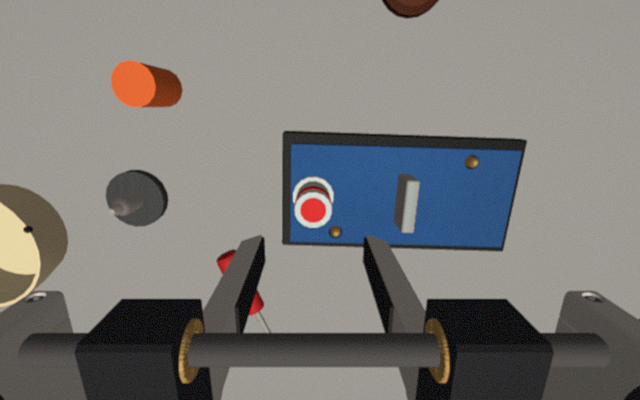

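View pics/t7.png

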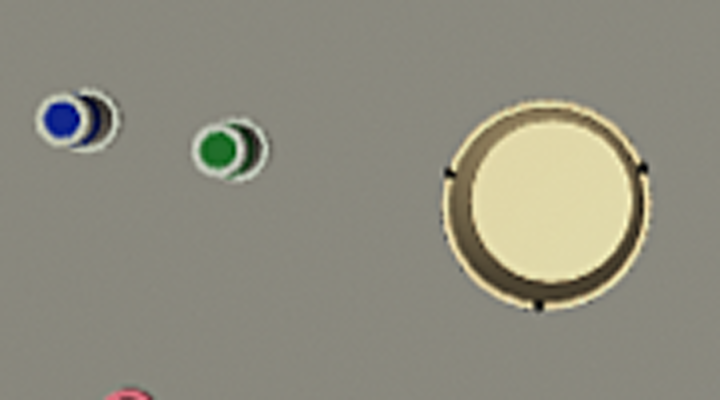

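{"op": "servo_tool", "data": {
  "series": [
    [0,-1.5,0,0,0,0],
    [-0.1,-4.5,0,0,0,0],
    [-0.2,-8.5,0,0,0,0],
    [-0.4,-12.5,0,0,0,0],
    [-0.5,-16.5,0,0,0,0],
    [-0.6,-20.5,0,0,0,0],
    [-0.8,-24.5,0,0,0,0],
    [-0.9,-28.5,0,0,0,0],
    [-1,-32.5,0,0,0,0],
    [-1.1,-36.5,0,0,0,0]
  ]
}}

```text
clock: 31.2
eef_pos: [485.1, 131.3, 146.9]
eef_rot: [3.141, 0.003, 0.0]
wrist_force: [0.9, -0.6, 0.5]
finger_gap: 60.0
```

{"op": "servo_tool", "data": {
  "series": [
    [-0.1,-4,0,0,0,0],
    [-0.2,-7.8,0,0,0,0],
    [-0.4,-11.3,0,0,0,0],
    [-0.5,-13.8,0,0,0,0],
    [-0.5,-15.2,0,0,0,0],
    [-0.5,-15.8,0,0,0,0],
    [-0.5,-16,0,0,0,0],
    [-0.5,-16,0,0,0,0],
    [-0.5,-16,0,0,0,0],
    [-0.5,-16,0,0,0,0]
  ]
}}

```text
clock: 32.03
eef_pos: [482.1, 287.8, 148.7]
eef_rot: [3.141, 0.0, -0.002]
wrist_force: [-0.0, -0.2, -0.1]
finger_gap: 59.5
```

Run:
```python
from h import *
s=read_state();print(s['eef_pos'],s['eef_rot'])
c=snap("wrist","w16")
print(w2p(c,(482,288.3,48)))
print(delta([482,288.3,14.4],0))
```

```text
[482.05922172 287.75660631 148.65746611] [ 3.14147794e+00  5.30530088e-05 -1.64147275e-03]
[312.77330549 200.81562413]
(array([-1.11821135e-02, -3.88746403e-02,  1.34335211e+01]), array([ 1.23840967e-05, -1.32899980e-04, -1.50839919e-03]))
```

View pics/w16.png

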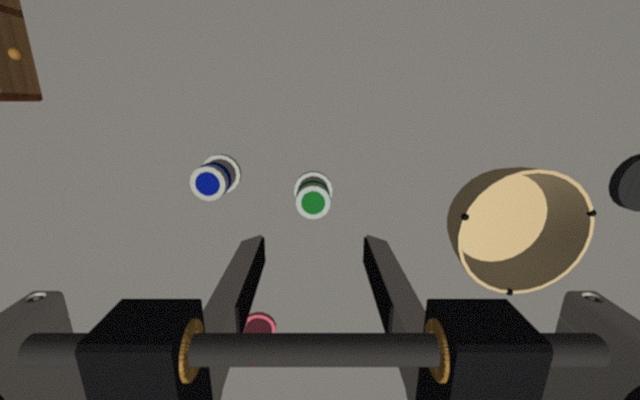

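Green dot at (313,203), as predicted, so I'm descending and gripping it.

{"op": "servo_tool", "data": {
  "series": [
    [0,0,1,0,0,0],
    [0,0,3.5,0,0,0],
    [0,0,7,0,0,0],
    [0,0,10,0,0,0],
    [0,0,12,0,0,0],
    [0,0,13,0,0,0],
    [0,0,13.3,0,0,0],
    [0,0,13.4,0,0,0],
    [0,0,13.4,0,0,0],
    [0,0,13.4,0,0,0]
  ]
}}

```text
clock: 32.92
eef_pos: [482.5, 289.2, 16.0]
eef_rot: [-3.141, -0.002, -0.0]
wrist_force: [-0.4, 1.1, -0.4]
finger_gap: 60.0
```

{"op": "servo_tool", "data": {
  "series": [
    [0,0,0,0,0,0],
    [0,0,0,0,0,0],
    [0,0,0,0,0,0],
    [0,0,0,0,0,0],
    [0,0,0,0,0,0],
    [0,0,0,0,0,0],
    [0,0,0,0,0,0],
    [0,0,0,0,0,0],
    [0,0,0,0,0,0],
    [0,0,0,0,0,0]
  ],
  "gripper": 2
}}

```text
clock: 33.75
eef_pos: [481.9, 288.9, 14.8]
eef_rot: [-3.141, -0.0, -0.0]
wrist_force: [-1.0, -0.7, 4.3]
finger_gap: 32.8
```

Run:
```python
from h import *
s=read_state();print(s['eef_pos'],s['eef_rot'],s['wrist_force'],s['finger_gap'])
c=snap("wrist");crop(c,240,190,390,320,4,"w17")
p=s['eef_pos'];print(w2p(c,(p[0],p[1],48)))
print(delta([489.8,-51,130],0))
```

```text
[481.91509077 288.91075979  14.82746339] [-3.14147576e+00 -2.14334601e-04 -2.16907197e-04] [-0.97699235 -0.73330884  4.2624119 ] 32.84064052335336
[313.32096217 275.6237965 ]
(array([  0.79934056,  33.99139322, -11.52196381]), array([-0.00013987, -0.00019852, -0.00017096]))
```

View pics/w17.png

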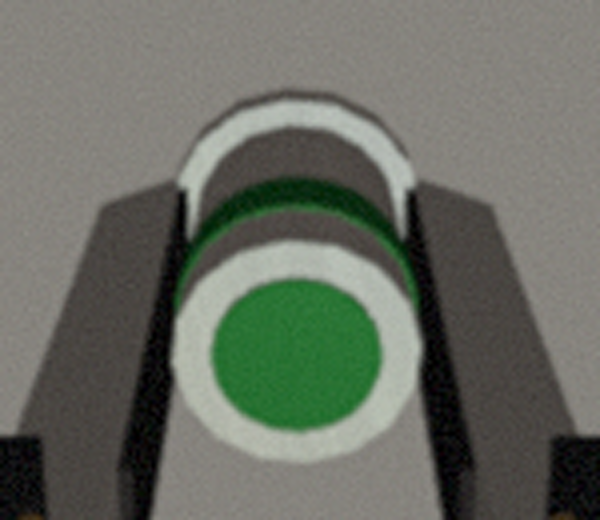

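{"op": "servo_tool", "data": {
  "series": [
    [0,0,-0.5,0,0,0],
    [0,0,-2,0,0,0],
    [0,0,-5,0,0,0],
    [0,1,-8,0,0,0],
    [0.1,3.2,-10.5,0,0,0],
    [0.2,6.8,-11.5,0,0,0],
    [0.3,10.8,-11.5,0,0,0],
    [0.4,14.8,-11.5,0,0,0],
    [0.5,18.8,-11.5,0,0,0],
    [0.6,22.8,-11.5,0,0,0]
  ]
}}

```text
clock: 34.63
eef_pos: [487.3, 59.1, 129.9]
eef_rot: [-3.142, -0.0, 0.0]
wrist_force: [0.7, -0.5, -0.6]
finger_gap: 32.6
```

{"op": "servo_tool", "data": {
  "series": [
    [0.1,3.5,0,0,0,0],
    [0.2,6.5,0,0,0,0],
    [0.2,9,0,0,0,0],
    [0.27,10.5,0.5,0,0,0],
    [0.27,11,1.5,0,0,0],
    [0.27,11.15,2.5,0,0,0],
    [0.27,11.15,3.3,0,0,0],
    [0.27,11.15,3.5,0,0,0],
    [0.27,11.15,3.5,0,0,0],
    [0.27,11.15,3.5,0,0,0]
  ]
}}

```text
clock: 35.47
eef_pos: [490.5, -49.9, 94.6]
eef_rot: [-3.141, 0.0, 0.001]
wrist_force: [0.4, -0.0, -0.1]
finger_gap: 32.4
```

Run:
```python
from h import *
s=read_state();print(s['eef_pos'],s['eef_rot'],s['wrist_force'],s['finger_gap'])
print(delta([490.4,-51,60],0))
```

```text
[490.49521572 -49.85638356  94.62566319] [-3.14147627e+00  2.85854220e-04  9.18656072e-04] [ 0.44240981 -0.04298452 -0.1097457 ] 32.3998550245127
(array([-0.00863684,  0.11475585,  3.4625556 ]), array([-0.00011626,  0.00028591,  0.00091864]))
```

{"op": "servo_tool", "data": {
  "series": [
    [0,0.05,0.4,0,0,0],
    [0,0.05,1.1,0,0,0],
    [0,0.05,1.8,0,0,0],
    [0,0.05,2.4,0,0,0],
    [0,0.05,2.9,0,0,0],
    [0,0.05,3.3,0,0,0],
    [0,0.05,3.6,0,0,0],
    [0,0.05,3.75,0,0,0],
    [0,0.05,3.8,0,0,0],
    [0,0.05,3.8,0,0,0]
  ]
}}

```text
clock: 36.3
eef_pos: [490.5, -51.1, 56.7]
eef_rot: [-3.142, -0.0, -0.0]
wrist_force: [0.7, -0.4, -0.1]
finger_gap: 32.3
```

{"op": "servo_tool", "data": {
  "series": [
    [0,0,0.04,0,0,0],
    [0,0,0.08,0,0,0],
    [0,0,0.12,0,0,0],
    [0,0,0.16,0,0,0],
    [0,0,0.2,0,0,0],
    [0,0,0.24,0,0,0],
    [0,0,0.27,0,0,0],
    [0,0,0.3,0,0,0],
    [0,0,0.3,0,0,0],
    [0,0,0.3,0,0,0]
  ]
}}

```text
clock: 37.13
eef_pos: [490.4, -51.1, 53.6]
eef_rot: [-3.142, 0.0, -0.0]
wrist_force: [0.7, -0.8, -1.0]
finger_gap: 32.6
```

Bottom is at 38.8 mm with no force yet. I'll continue slowly.

{"op": "servo_tool", "data": {
  "series": [
    [0,0,0.03,0,0,0],
    [0,0,0.06,0,0,0],
    [0,0,0.09,0,0,0],
    [0,0,0.12,0,0,0],
    [0,0,0.15,0,0,0],
    [0,0,0.18,0,0,0],
    [0,0,0.2,0,0,0],
    [0,0,0.2,0,0,0],
    [0,0,0.2,0,0,0],
    [0,0,0.2,0,0,0]
  ]
}}

```text
clock: 37.97
eef_pos: [490.4, -51.1, 51.7]
eef_rot: [-3.142, 0.0, -0.0]
wrist_force: [0.1, -0.2, -0.1]
finger_gap: 32.5
```

{"op": "servo_tool", "data": {
  "series": [
    [0,0,0.03,0,0,0],
    [0,0,0.06,0,0,0],
    [0,0,0.09,0,0,0],
    [0,0,0.12,0,0,0],
    [0,0,0.15,0,0,0],
    [0,0,0.18,0,0,0],
    [0,0,0.21,0,0,0],
    [0,0,0.24,0,0,0],
    [0,0,0.27,0,0,0],
    [0,0,0.3,0,0,0]
  ]
}}

```text
clock: 38.8
eef_pos: [490.5, -51.1, 48.6]
eef_rot: [-3.142, -0.0, -0.0]
wrist_force: [-0.2, 1.0, -0.7]
finger_gap: 32.5
```

{"op": "servo_tool", "data": {
  "series": [
    [0,0,0.1,0,0,0],
    [0,0,0.3,0,0,0],
    [0,0,0.7,0,0,0],
    [0,0,1.1,0,0,0],
    [0,0,1.45,0,0,0],
    [0,0,1.7,0,0,0],
    [0,0,1.9,0,0,0],
    [0,0,2,0,0,0],
    [0,0,2.1,0,0,0],
    [0,0,2.15,0,0,0]
  ]
}}

```text
clock: 39.63
eef_pos: [490.5, -51.1, 27.1]
eef_rot: [-3.142, -0.0, -0.0]
wrist_force: [-0.2, 0.1, -1.0]
finger_gap: 32.7
```

{"op": "servo_tool", "data": {
  "series": [
    [0,0,0.03,0,0,0],
    [0,0,0.06,0,0,0],
    [0,0,0.06,0,0,0],
    [0,0,0.06,0,0,0],
    [0,0,0.06,0,0,0],
    [0,0,0.06,0,0,0],
    [0,0,0.06,0,0,0],
    [0,0,0.06,0,0,0],
    [0,0,0.06,0,0,0],
    [0,0,0.06,0,0,0]
  ]
}}

```text
clock: 40.47
eef_pos: [490.5, -51.1, 26.8]
eef_rot: [3.142, -0.0, -0.0]
wrist_force: [-1.6, 1.1, 5.7]
finger_gap: 32.2
```

{"op": "servo_tool", "data": {
  "series": [
    [0,0,-0.5,0,0,0],
    [0,0,-2,0,0,0],
    [0,0,-4.5,0,0,0],
    [0,0,-7,0,0,0],
    [0,0.8,-8.5,0,0,0],
    [0,3,-8.5,0,0,0],
    [0.1,6.5,-8.5,0,0,0],
    [0.1,10.5,-8.5,0,0,0],
    [0.2,14.5,-8.5,0,0,0],
    [0.2,18.5,-8.5,0,0,0]
  ]
}}

```text
clock: 41.3
eef_pos: [492.2, -237.9, 111.9]
eef_rot: [3.141, -0.0, 0.0]
wrist_force: [1.0, 0.8, -0.6]
finger_gap: 32.4
```

{"op": "servo_tool", "data": {
  "series": [
    [0,3.9,0,0,0,0],
    [0,7.7,0,0,0,0],
    [0,11.3,0,0,0,0],
    [0,14.3,0,0,0,0],
    [0,16.3,0,0,0,0],
    [0,17.2,0.3,0,0,0],
    [0,17.6,1,0,0,0],
    [0,17.6,2.2,0,0,0],
    [0,17.6,3.5,0,0,0],
    [0,17.6,4.5,0,0,0]
  ]
}}

```text
clock: 42.13
eef_pos: [492.2, -410.5, 64.3]
eef_rot: [-3.14, 0.001, 0.001]
wrist_force: [0.5, 0.1, -1.2]
finger_gap: 32.6
```

{"op": "servo_tool", "data": {
  "series": [
    [0,0,0.7,0,0,0],
    [0,0,1.2,0,0,0],
    [0,0,1.6,0,0,0],
    [0,0,1.8,0,0,0],
    [0,0,1.9,0,0,0],
    [0,0,1.9,0,0,0],
    [0,0,1.9,0,0,0],
    [0,0,1.9,0,0,0],
    [0,0,1.9,0,0,0],
    [0,0,1.9,0,0,0]
  ]
}}

```text
clock: 42.97
eef_pos: [492.4, -412.2, 47.8]
eef_rot: [3.141, -0.0, -0.0]
wrist_force: [0.5, 1.0, -0.5]
finger_gap: 32.4
```

Run:
```python
from h import *
s=read_state();print(s['eef_pos'],s['eef_rot'],s['wrist_force'],s['finger_gap'])
c=snap("wrist","w18")
print(delta([492.5,-411.8,39.8],0))
```

```text
[ 492.4208133  -412.21125813   47.76387201] [ 3.14140608e+00 -2.43809315e-04 -2.63438267e-04] [ 0.50748258  1.03206498 -0.49657229] 32.41437255551148
(array([ 0.00810726, -0.04076265,  0.78960558]), array([ 0.00017456, -0.00017979, -0.00025888]))
```

View pics/w18.png

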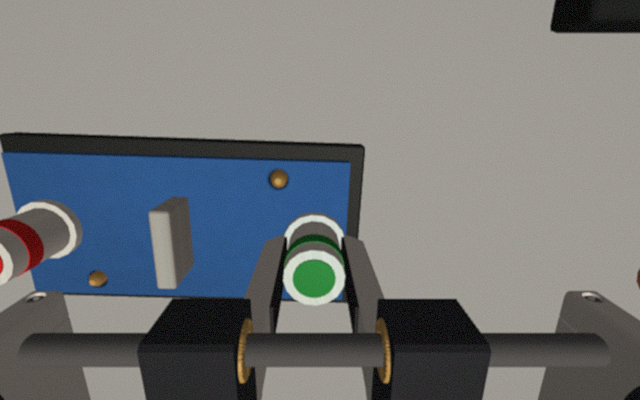

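{"op": "servo_tool", "data": {
  "series": [
    [0,-0.04,0.2,0,0,0],
    [0,-0.04,0.4,0,0,0],
    [0,-0.04,0.55,0,0,0],
    [0,-0.04,0.65,0,0,0],
    [0,-0.04,0.72,0,0,0],
    [0,-0.04,0.78,0,0,0],
    [0,-0.04,0.8,0,0,0],
    [0,-0.04,0.8,0,0,0],
    [0,-0.04,0.8,0,0,0],
    [0,-0.04,0.8,0,0,0]
  ]
}}

```text
clock: 43.85
eef_pos: [492.4, -411.7, 39.8]
eef_rot: [3.142, -0.0, -0.0]
wrist_force: [-2.4, 1.9, 5.8]
finger_gap: 32.6
```

{"op": "servo_tool", "data": {
  "series": [
    [0,0,0,0,0,0],
    [0,0,0,0,0,0],
    [0,0,0,0,0,0],
    [0,0,0,0,0,0],
    [0,0,-0.5,0,0,0],
    [0,0,-2,0,0,0],
    [0,0,-4.5,0,0,0],
    [0,0,-7.5,0,0,0],
    [0,0,-10,0,0,0],
    [0,0,-11,0,0,0]
  ],
  "gripper": 6
}}

```text
clock: 44.68
eef_pos: [493.3, -412.5, 153.9]
eef_rot: [3.138, -0.004, -0.0]
wrist_force: [-0.6, 0.4, -0.4]
finger_gap: 60.0
```

Run:
```python
from h import *
s=read_state();print(s['eef_pos'],s['eef_rot'],s['wrist_force'],s['finger_gap'])
c=snap("wrist","w19")
c=snap("top","t8")
print(delta([500,382.5,150],0))
```

```text
[ 493.25382122 -412.53123643  153.89788374] [ 3.13800119e+00 -3.87552344e-03 -1.61608940e-04] [-0.58467134  0.37231858 -0.35640174] 60.046693306287914
(array([ 6.92210465e-01, -7.94750268e+01, -4.45516743e-02]), array([ 0.00237828, -0.00249331, -0.00022571]))
```

View pics/w19.png

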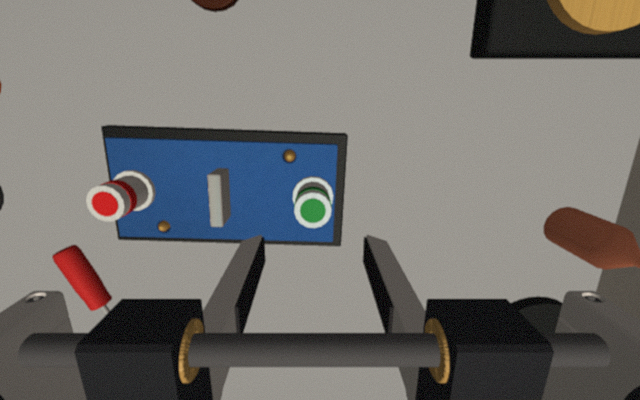

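View pics/t8.png

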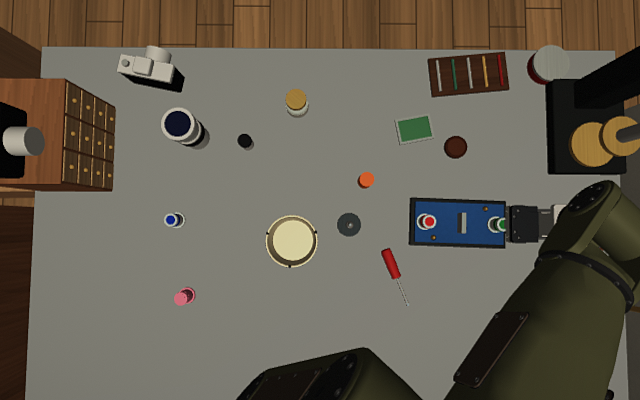

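{"op": "servo_tool", "data": {
  "series": [
    [0,-1.5,0,0,0,0],
    [0,-4.5,0,0,0,0],
    [0.1,-8.5,0,0,0,0],
    [0.1,-12.5,0,0,0,0],
    [0.1,-16.5,0,0,0,0],
    [0.2,-20.5,0,0,0,0],
    [0.2,-24.5,0,0,0,0],
    [0.2,-28.5,0,0,0,0],
    [0.3,-32.5,0,0,0,0],
    [0.3,-36.5,0,0,0,0]
  ]
}}

```text
clock: 45.62
eef_pos: [494.4, -44.8, 147.8]
eef_rot: [-3.141, 0.002, -0.0]
wrist_force: [1.2, 0.3, 0.7]
finger_gap: 60.1
```

{"op": "servo_tool", "data": {
  "series": [
    [0,-4,0,0,0,0],
    [0,-8,0,0,0,0],
    [0.1,-12,0,0,0,0],
    [0.1,-16,0,0,0,0],
    [0.1,-20,0,0,0,0],
    [0.2,-24,0,0,0,0],
    [0.2,-28,0,0,0,0],
    [0.2,-31.5,0,0,0,0],
    [0.3,-34.5,0,0,0,0],
    [0.3,-37,0,0,0,0]
  ]
}}

```text
clock: 46.45
eef_pos: [497.5, 325.2, 147.3]
eef_rot: [3.14, 0.003, 0.001]
wrist_force: [0.2, -0.6, 0.6]
finger_gap: 60.1
```

{"op": "servo_tool", "data": {
  "series": [
    [0,-2,0,0,0,0],
    [0.1,-3.5,0,0,0,0],
    [0.1,-4.6,0,0,0,0],
    [0.1,-5.4,0,0,0,0],
    [0.1,-5.8,0,0,0,0],
    [0.1,-6,0,0,0,0],
    [0.1,-6,0,0,0,0],
    [0.1,-6,0,0,0,0],
    [0.1,-6,0,0,0,0],
    [0.1,-6,0,0,0,0]
  ]
}}

```text
clock: 47.28
eef_pos: [499.7, 382.8, 149.7]
eef_rot: [-3.141, -0.0, -0.001]
wrist_force: [0.3, -0.3, -0.7]
finger_gap: 60.2
```

Run:
```python
from h import *
s=read_state();print(s['eef_pos'],s['eef_rot'])
c=snap("wrist","w20")
print(w2p(c,(500.1,382.4,48)))
print(delta([500,382.5,14.4],0))
```

```text
[499.69106211 382.84832654 149.71264587] [-3.14145852e+00 -1.66466352e-04 -7.06748475e-04]
[313.88566845 200.01622806]
(array([ 0.03158707,  0.04122492, 13.53007434]), array([-8.77746712e-05, -1.26888272e-04, -6.43914265e-04]))
```

View pics/w20.png

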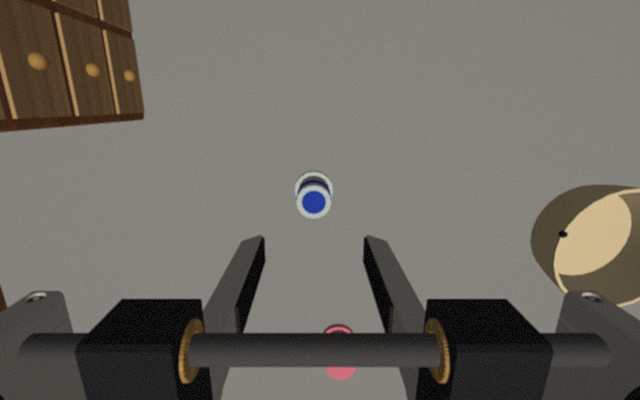

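{"op": "servo_tool", "data": {
  "series": [
    [-0.05,0,1,0,0,0],
    [-0.05,0,3.5,0,0,0],
    [-0.05,0,7,0,0,0],
    [-0.05,0,10,0,0,0],
    [-0.05,0,12,0,0,0],
    [-0.05,0,13,0,0,0],
    [-0.05,0,13.4,0,0,0],
    [-0.05,0,13.5,0,0,0],
    [-0.05,0,13.5,0,0,0],
    [-0.05,0,13.5,0,0,0]
  ]
}}

```text
clock: 48.17
eef_pos: [499.7, 383.7, 16.0]
eef_rot: [-3.14, -0.002, -0.0]
wrist_force: [-0.3, -0.6, -0.2]
finger_gap: 60.1
```

{"op": "servo_tool", "data": {
  "series": [
    [0,0,0,0,0,0],
    [0,0,0,0,0,0],
    [0,0,0,0,0,0],
    [0,0,0,0,0,0],
    [0,0,0,0,0,0],
    [0,0,0,0,0,0],
    [0,0,0,0,0,0],
    [0,0,0,0,0,0],
    [0,0,0,0,0,0],
    [0,0,0,0,0,0]
  ],
  "gripper": 2
}}

```text
clock: 49.0
eef_pos: [499.1, 383.3, 14.7]
eef_rot: [-3.141, -0.0, -0.0]
wrist_force: [-1.3, -1.4, 4.1]
finger_gap: 32.3
```

Run:
```python
from h import *
s=read_state();print(s['eef_pos'],s['eef_rot'],s['wrist_force'],s['finger_gap'])
c=snap("wrist");crop(c,240,190,390,320,4,"w21")
p=s['eef_pos'];print(w2p(c,(p[0],p[1],48)))
print(delta([490,-51,130],0))
```

```text
[499.12472392 383.30600029  14.74930878] [-3.14144101e+00 -2.11089680e-04 -2.35775442e-04] [-1.29795618 -1.39806832  4.10112405] 32.256138319066714
[313.31866566 275.70166784]
(array([ -0.8992566 ,  43.42886859, -11.53196141]), array([-0.00012576, -0.000175  , -0.00020106]))
```

View pics/w21.png

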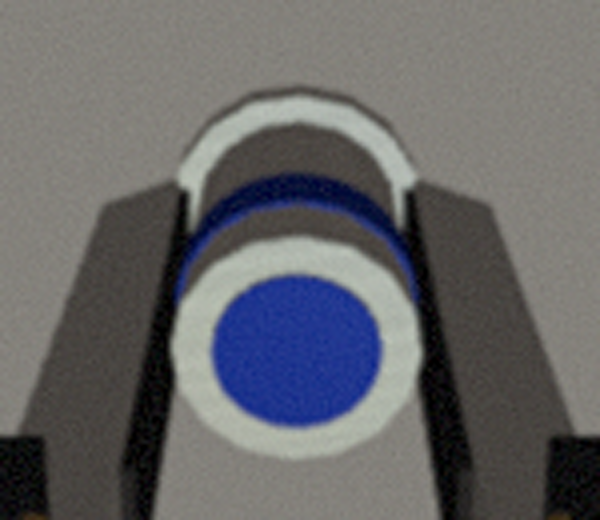

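{"op": "servo_tool", "data": {
  "series": [
    [0,0,-0.5,0,0,0],
    [0,0,-2,0,0,0],
    [0,0,-5,0,0,0],
    [0,1,-8,0,0,0],
    [-0.1,3.2,-10.5,0,0,0],
    [-0.1,6.8,-11.5,0,0,0],
    [-0.2,10.8,-11.5,0,0,0],
    [-0.3,14.8,-11.5,0,0,0],
    [-0.4,18.8,-11.5,0,0,0],
    [-0.5,22.8,-11.5,0,0,0]
  ]
}}

```text
clock: 49.88
eef_pos: [493.4, 153.6, 129.7]
eef_rot: [-3.142, -0.0, 0.0]
wrist_force: [0.7, -0.5, -0.5]
finger_gap: 32.0
```

{"op": "servo_tool", "data": {
  "series": [
    [-0.1,4,0,0,0,0],
    [-0.2,8,0,0,0,0],
    [-0.3,12,0,0,0,0],
    [-0.35,15.5,0,0,0,0],
    [-0.4,18.2,0,0,0,0],
    [-0.4,20,0.5,0,0,0],
    [-0.4,20.6,1.5,0,0,0],
    [-0.4,20.6,2.5,0,0,0],
    [-0.4,20.6,3.3,0,0,0],
    [-0.4,20.6,3.5,0,0,0]
  ]
}}

```text
clock: 50.72
eef_pos: [489.1, -49.5, 92.6]
eef_rot: [-3.141, 0.003, 0.001]
wrist_force: [0.5, 1.2, -0.5]
finger_gap: 32.1
```

Run:
```python
from h import *
s=read_state();print(s['eef_pos'],s['eef_rot'],s['wrist_force'],s['finger_gap'])
print(delta([489.8,-51,56.5],0))
```

```text
[489.1340995  -49.54189939  92.64972665] [-3.14095433e+00  2.76333654e-03  7.95457119e-04] [ 0.50223374  1.15233603 -0.49213184] 32.0597087172614
(array([0.07646316, 0.14817035, 3.61468133]), array([-0.00063722,  0.00276359,  0.00079457]))
```

{"op": "servo_tool", "data": {
  "series": [
    [0,0.03,0.4,0,0,0],
    [0,0.03,1.1,0,0,0],
    [0,0.03,1.8,0,0,0],
    [0,0.03,2.4,0,0,0],
    [0,0.03,2.9,0,0,0],
    [0,0.03,3.3,0,0,0],
    [0,0.03,3.6,0,0,0],
    [0,0.03,3.75,0,0,0],
    [0,0.03,3.8,0,0,0],
    [0,0.03,3.8,0,0,0]
  ]
}}

```text
clock: 51.55
eef_pos: [490.0, -51.1, 56.6]
eef_rot: [-3.142, -0.0, -0.0]
wrist_force: [0.4, 0.0, -0.8]
finger_gap: 32.3
```

{"op": "servo_tool", "data": {
  "series": [
    [0,0,0.04,0,0,0],
    [0,0,0.08,0,0,0],
    [0,0,0.12,0,0,0],
    [0,0,0.16,0,0,0],
    [0,0,0.2,0,0,0],
    [0,0,0.24,0,0,0],
    [0,0,0.27,0,0,0],
    [0,0,0.3,0,0,0],
    [0,0,0.3,0,0,0],
    [0,0,0.3,0,0,0]
  ]
}}

```text
clock: 52.38
eef_pos: [490.0, -51.0, 53.6]
eef_rot: [-3.142, -0.0, -0.0]
wrist_force: [0.0, 0.0, -0.7]
finger_gap: 32.3
```

{"op": "servo_tool", "data": {
  "series": [
    [0,0,0.02,0,0,0],
    [0,0,0.04,0,0,0],
    [0,0,0.06,0,0,0],
    [0,0,0.08,0,0,0],
    [0,0,0.1,0,0,0],
    [0,0,0.12,0,0,0],
    [0,0,0.14,0,0,0],
    [0,0,0.16,0,0,0],
    [0,0,0.18,0,0,0],
    [0,0,0.18,0,0,0]
  ]
}}

```text
clock: 53.22
eef_pos: [490.2, -51.0, 52.3]
eef_rot: [3.142, -0.001, -0.0]
wrist_force: [-2.3, 0.8, 9.4]
finger_gap: 32.2
```

{"op": "servo_tool", "data": {
  "series": [
    [0,0,-0.1,0,0,0],
    [0.03,0,-0.1,0,0,0],
    [-0.03,0,-0.05,0,0,0],
    [-0.03,0,0,0,0,0],
    [-0.03,0,0.02,0,0,0],
    [-0.03,0,0.04,0,0,0],
    [-0.03,0,0.04,0,0,0],
    [-0.03,0,0.04,0,0,0],
    [-0.03,0,0.04,0,0,0],
    [-0.03,0,0.04,0,0,0]
  ]
}}

```text
clock: 54.05
eef_pos: [490.1, -51.0, 52.2]
eef_rot: [3.142, -0.001, -0.0]
wrist_force: [-3.8, 1.5, 12.6]
finger_gap: 32.5
```

Run:
```python
from h import *
s=read_state();print(s['eef_pos'],s['eef_rot'],s['wrist_force'],s['moment'],s['finger_gap'])
c=snap("wrist","w22")
c=snap("top","t9")
```

```text
[490.1246549  -51.04072318  52.15733888] [ 3.14153506e+00 -1.31524118e-03 -2.52040674e-04] [-3.82845357  1.50481868 12.57389468] [ 0.36437106  0.70608994 -0.02056021] 32.51317086744448
```

View pics/w22.png

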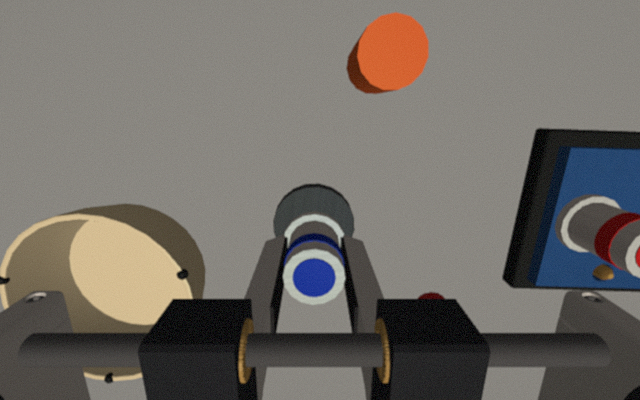

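{"op": "servo_tool", "data": {
  "series": [
    [0,0,-0.5,0,0,0],
    [0,0,-2,0,0,0],
    [0,0,-4,0,0,0],
    [0,0,-6,0,0,0],
    [-0.3,-1,-7,0,0,0],
    [-1.2,-4,-7,0,0,0],
    [-2.2,-7.5,-7,0,0,0],
    [-3.2,-11,-7,0,0,0],
    [-3.8,-13.3,-7,0,0,0],
    [-4.05,-14.1,-7,0,0,0]
  ]
}}

```text
clock: 54.98
eef_pos: [447.8, 92.9, 121.0]
eef_rot: [-3.141, 0.001, 0.002]
wrist_force: [0.9, -0.5, -0.5]
finger_gap: 31.8
```

{"op": "servo_tool", "data": {
  "series": [
    [0,0,0,0,0,0],
    [0,0,0,0,0,0],
    [0,0,0,0,0,0],
    [0,0,0,0,0,0],
    [0,0,0,0,0,0],
    [0,0,0,0,0,0],
    [0,0,0,0,0,0],
    [0,0,0,0,0,0],
    [0,0,0,0,0,0],
    [0,0,0,0,0,0]
  ]
}}

```text
clock: 55.82
eef_pos: [449.2, 89.9, 121.4]
eef_rot: [3.142, -0.0, -0.0]
wrist_force: [0.1, 0.6, -0.6]
finger_gap: 31.9
```

Run:
```python
from h import *
s=read_state();print(s['eef_pos'],s['eef_rot'],s['wrist_force'],s['finger_gap'])
c=snap("wrist")
im=c["pixels"].copy()
for r,z in ((63,50),(50,4)):
    for a in np.linspace(0,6.28,40):
        u,v=w2p(c,(449.6+r*np.cos(a),90.1+r*np.sin(a),z));cv2.circle(im,(int(round(u)),int(round(v))),1,(255,0,0),-1)
cv2.imwrite("pics/w23.png",im[:,:,::-1])
print(delta([449.6,90.1,20.5],0))
```

```text
[449.21082262  89.91471486 121.35144543] [ 3.14157783e+00 -1.09922464e-05 -2.67422440e-04] [ 0.05035752  0.64258463 -0.64278511] 31.859748436781466
(array([ 0.03938208, -0.01349922, 10.08561429]), array([-2.13657631e-05, -5.05048537e-05, -2.08107748e-04]))
```

View pics/w23.png

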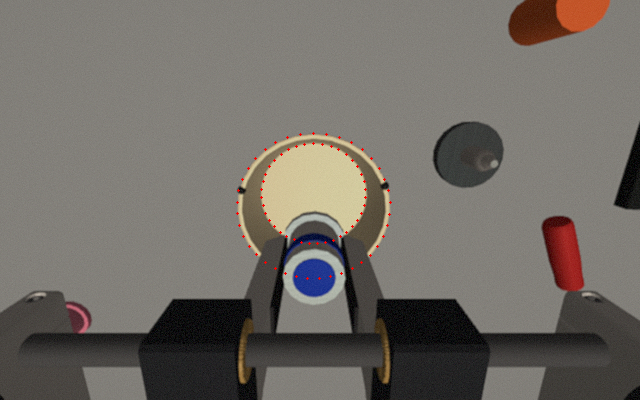

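{"op": "servo_tool", "data": {
  "series": [
    [0,0,1,0,0,0],
    [0,0,3,0,0,0],
    [0,0,5,0,0,0],
    [0,0,6.8,0,0,0],
    [0,0,8.2,0,0,0],
    [0,0,9.2,0,0,0],
    [0,0,9.8,0,0,0],
    [0,0,10.05,0,0,0],
    [0,0,10.1,0,0,0],
    [0,0,10.1,0,0,0]
  ]
}}

```text
clock: 56.7
eef_pos: [449.5, 90.0, 20.7]
eef_rot: [-3.141, -0.001, -0.0]
wrist_force: [0.4, 0.1, -0.8]
finger_gap: 32.2
```

{"op": "servo_tool", "data": {
  "series": [
    [0,0,0.03,0,0,0],
    [0,0,0.06,0,0,0],
    [0,0,0.1,0,0,0],
    [0,0,0.13,0,0,0],
    [0,0,0.15,0,0,0],
    [0,0,0.15,0,0,0],
    [0,0,0.15,0,0,0],
    [0,0,0.15,0,0,0],
    [0,0,0.15,0,0,0],
    [0,0,0.15,0,0,0]
  ]
}}

```text
clock: 57.53
eef_pos: [449.2, 90.0, 18.9]
eef_rot: [3.142, -0.0, -0.0]
wrist_force: [0.3, -0.1, -1.0]
finger_gap: 32.0
```

{"op": "servo_tool", "data": {
  "series": [
    [0,0,0,0,0,0],
    [0,0,0,0,0,0],
    [0,0,0,0,0,0],
    [0,0,0,0,0,0],
    [0,0,0,0,0,0],
    [0,0,-0.5,0,0,0],
    [0,0,-2,0,0,0],
    [0,0,-5,0,0,0],
    [0,0,-8.5,0,0,0],
    [0,0,-11,0,0,0]
  ],
  "gripper": 4.2
}}

```text
clock: 58.37
eef_pos: [449.4, 90.0, 131.7]
eef_rot: [-3.141, -0.002, -0.0]
wrist_force: [0.1, -0.2, -0.4]
finger_gap: 42.0
```

{"op": "servo_tool", "data": {
  "series": [
    [0.5,0.6,0,0,0,0],
    [2,2.4,0,0,0,0],
    [4.5,5.4,0,0,0,0],
    [7.2,8.7,0,0,0,0],
    [10,12,0,0,0,0],
    [12.5,15,0,0,0,0],
    [14.2,17.1,0,0,0,0],
    [15,18,0,0,0,0],
    [15.1,18.1,0,0,0,0],
    [15.1,18.1,0,0,0,0]
  ],
  "gripper": 6
}}

```text
clock: 59.2
eef_pos: [599.8, -91.3, 128.1]
eef_rot: [-3.141, 0.001, -0.001]
wrist_force: [0.1, -0.3, 0.3]
finger_gap: 60.1
```

Run:
```python
from h import *
s=read_state();print(s['eef_pos'],s['eef_rot'],s['wrist_force'],s['finger_gap'])
c=snap("wrist","w24");t=snap("top","t10")
print(w2p(c,(600,-90.6,56)))
print(delta([600,-90.6,22.8],0))
```

```text
[599.81175651 -91.28540999 128.0950911 ] [-3.14126681e+00  1.16163538e-03 -9.84408042e-04] [ 0.05861251 -0.33763821  0.25194594] 60.13796192864009
[312.5744328  210.36488462]
(array([ 0.04984705,  0.03940467, 10.58634863]), array([-0.00024558,  0.00059698,  0.00045203]))
```

View pics/w24.png

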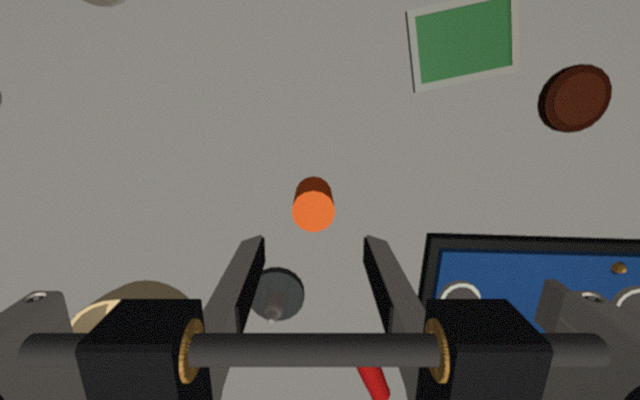

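View pics/t10.png

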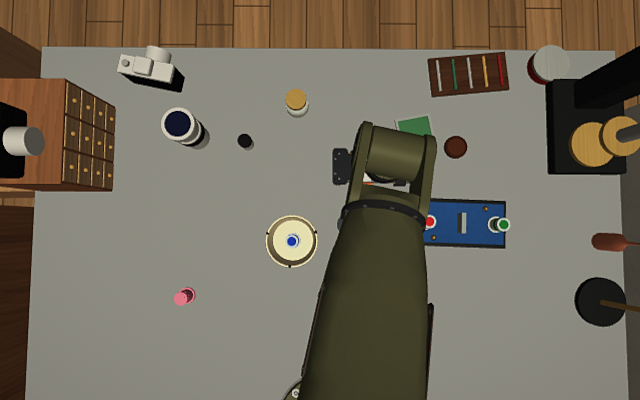

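Blue is in the cup at (291,241), and the cap at (314,211) matches its parking place. Fetching the cap.

{"op": "servo_tool", "data": {
  "series": [
    [0,0,1,0,0,0],
    [0,0,3,0,0,0],
    [0,0,5.5,0,0,0],
    [0,0,7.5,0,0,0],
    [0,0,9,0,0,0],
    [0,0,10,0,0,0],
    [0,0,10.4,0,0,0],
    [0,0,10.6,0,0,0],
    [0,0,10.6,0,0,0],
    [0,0,10.6,0,0,0]
  ]
}}

```text
clock: 60.13
eef_pos: [600.6, -91.0, 23.7]
eef_rot: [3.141, -0.001, -0.0]
wrist_force: [0.6, 0.1, -0.0]
finger_gap: 59.9
```

{"op": "servo_tool", "data": {
  "series": [
    [0,0,0,0,0,0],
    [0,0,0,0,0,0],
    [0,0,0,0,0,0],
    [0,0,0,0,0,0],
    [0,0,0,0,0,0],
    [0,0,0,0,0,0],
    [0,0,0,0,0,0],
    [0,0,0,0,0,0],
    [0,0,0,0,0,0],
    [0,0,0,0,0,0]
  ],
  "gripper": 2.5
}}

```text
clock: 60.97
eef_pos: [600.3, -91.1, 23.1]
eef_rot: [3.142, -0.0, -0.0]
wrist_force: [-1.7, 0.6, 5.8]
finger_gap: 36.8
```

Run:
```python
from h import *
s=read_state();print(s['eef_pos'],s['eef_rot'],s['wrist_force'],s['finger_gap'])
print(delta([489.9,-50.9,110],0))
```

```text
[600.27586762 -91.08939692  23.08530404] [ 3.14152875e+00 -3.28571939e-04 -2.08914563e-04] [-1.65179797  0.59361611  5.76160785] 36.78468726607069
(array([-11.03556977,  -4.01607803,  -8.69535271]), array([ 6.39384912e-05, -3.28565262e-04, -2.08925060e-04]))
```

{"op": "servo_tool", "data": {
  "series": [
    [0,0,-0.5,0,0,0],
    [0,0,-2,0,0,0],
    [0,0,-5,0,0,0],
    [0,0,-7.5,0,0,0],
    [-1,-0.4,-8.7,0,0,0],
    [-3.5,-1.3,-8.7,0,0,0],
    [-6.5,-2.4,-8.7,0,0,0],
    [-9,-3.3,-8.7,0,0,0],
    [-10.5,-3.8,-8.7,0,0,0],
    [-11,-4,-8.7,0,0,0]
  ]
}}

```text
clock: 61.8
eef_pos: [488.4, -50.4, 110.0]
eef_rot: [-3.141, 0.001, 0.0]
wrist_force: [0.1, 0.2, -0.2]
finger_gap: 36.8
```

{"op": "servo_tool", "data": {
  "series": [
    [0,0,0,0,0,0],
    [0,0,0,0,0,0],
    [0,0,0.5,0,0,0],
    [0,0,1.2,0,0,0],
    [0,0,2,0,0,0],
    [0,0,2.5,0,0,0],
    [0,0,2.8,0,0,0],
    [0,0,3,0,0,0],
    [0,0,3,0,0,0],
    [0,0,3,0,0,0]
  ]
}}

```text
clock: 62.63
eef_pos: [490.2, -51.0, 79.9]
eef_rot: [3.142, -0.0, -0.0]
wrist_force: [-0.3, -0.6, 0.2]
finger_gap: 37.1
```

Run:
```python
from h import *
s=read_state();print(s['eef_pos'],s['eef_rot'],s['wrist_force'],s['finger_gap'])
print(delta([490.1,-51,35.1],0))
c=snap("wrist","w25")
```

```text
[490.23316586 -51.02970037  79.89598567] [ 3.14157816e+00 -4.72911248e-05 -1.36185507e-04] [-0.3390006  -0.62661987  0.21575114] 37.05379377852031
(array([-1.35288355e-02, -3.03316537e-03,  4.47959789e+00]), array([ 1.45003913e-05, -4.72901376e-05, -1.36185850e-04]))
```

View pics/w25.png

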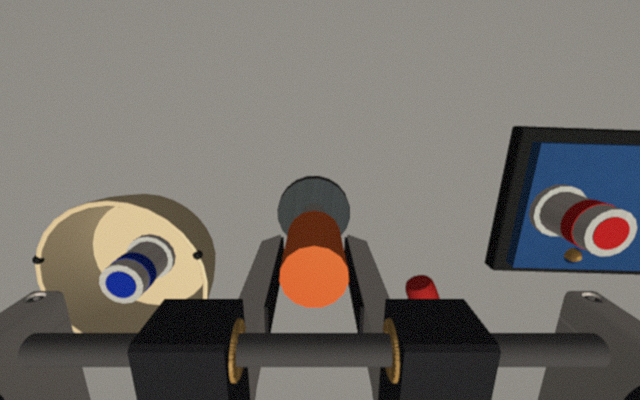

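{"op": "servo_tool", "data": {
  "series": [
    [0,0,0.4,0,0,0],
    [0,0,1,0,0,0],
    [0,0,1.7,0,0,0],
    [0,0,2.4,0,0,0],
    [0,0,3,0,0,0],
    [0,0,3.6,0,0,0],
    [0,0,4,0,0,0],
    [0,0,4.25,0,0,0],
    [0,0,4.4,0,0,0],
    [0,0,4.45,0,0,0]
  ]
}}

```text
clock: 63.52
eef_pos: [490.1, -51.0, 35.2]
eef_rot: [-3.142, 0.0, -0.0]
wrist_force: [-0.5, -0.2, -0.3]
finger_gap: 36.7
```

{"op": "servo_tool", "data": {
  "series": [
    [0,0,0.03,0,0,0],
    [0,0,0.05,0,0,0],
    [0,0,0.05,0,0,0],
    [0,0,0.05,0,0,0],
    [0,0,0.05,0,0,0],
    [0,0,0.05,0,0,0],
    [0,0,0.05,0,0,0],
    [0,0,0.05,0,0,0],
    [0,0,0.05,0,0,0],
    [0,0,0.05,0,0,0]
  ]
}}

```text
clock: 64.35
eef_pos: [490.3, -51.1, 35.1]
eef_rot: [3.142, -0.0, -0.0]
wrist_force: [-1.8, 1.4, 5.2]
finger_gap: 37.0
```

Seated on the base. Releasing and lifting clear.

{"op": "servo_tool", "data": {
  "series": [
    [0,0,0,0,0,0],
    [0,0,0,0,0,0],
    [0,0,0,0,0,0],
    [0,0,0,0,0,0],
    [0,0,0,0,0,0],
    [0,0,-0.5,0,0,0],
    [0,0,-2,0,0,0],
    [0,0,-5,0,0,0],
    [0,0,-8.5,0,0,0],
    [0,0,-11,0,0,0]
  ],
  "gripper": 6
}}

```text
clock: 65.18
eef_pos: [490.4, -51.1, 147.8]
eef_rot: [3.141, -0.002, -0.0]
wrist_force: [1.1, 0.3, 0.6]
finger_gap: 60.0
```

{"op": "servo_tool", "data": {
  "series": [
    [-0.5,0,-1,0,0,0],
    [-2,0,-2.5,0,0,0],
    [-4,0,-4,0,0,0],
    [-6,0,-5,0,0,0],
    [-8,0,-5.5,0,0,0],
    [-9.5,0,-6,0,0,0],
    [-10,0,-6,0,0,0],
    [-10,0,-6,0,0,0],
    [-10,0,-6,0,0,0],
    [-10,0,-6,0,0,0]
  ]
}}

```text
clock: 66.02
eef_pos: [390.6, -51.0, 204.3]
eef_rot: [-3.141, 0.001, -0.0]
wrist_force: [-0.2, 0.3, -0.1]
finger_gap: 59.9
```

Run:
```python
from h import *
s=read_state();print(s['eef_pos'],s['eef_rot'],s['wrist_force'],s['qd'])
c=snap("wrist","w26");t=snap("top","t11");s=snap("side");crop(s,200,80,480,300,2.8,"s2")
for z in(68,12):print(w2p(c,(489.8,-51,z)))
```

```text
[390.55855106 -51.02118873 204.33771999] [-3.14140827e+00  7.87816512e-04 -1.46802127e-04] [-0.20369676  0.32131234 -0.10233608] [ 0.00096821  0.00422152 -0.00240744  0.00018799  0.00359506  0.00055459]
[313.34933572  87.41645198]
[313.37405038  89.95769648]
```

View pics/w26.png

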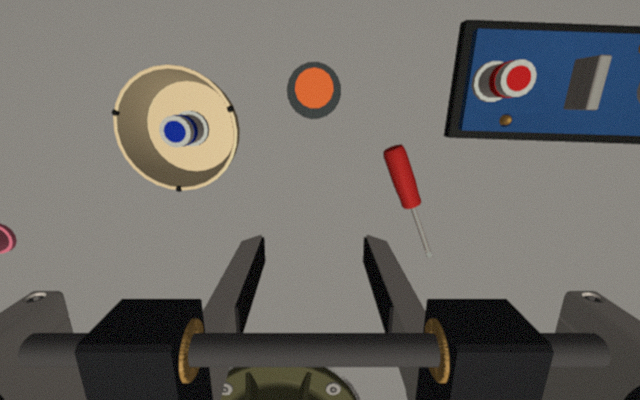

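View pics/s2.png

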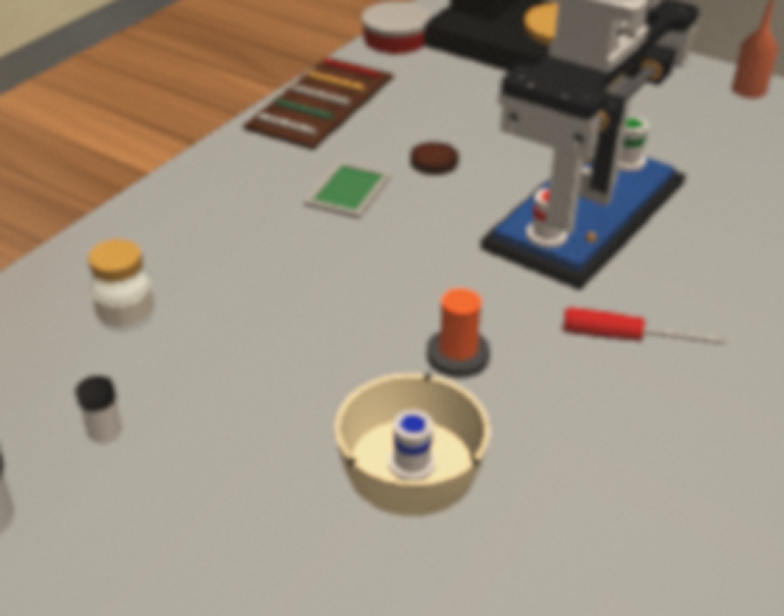

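View pics/t11.png

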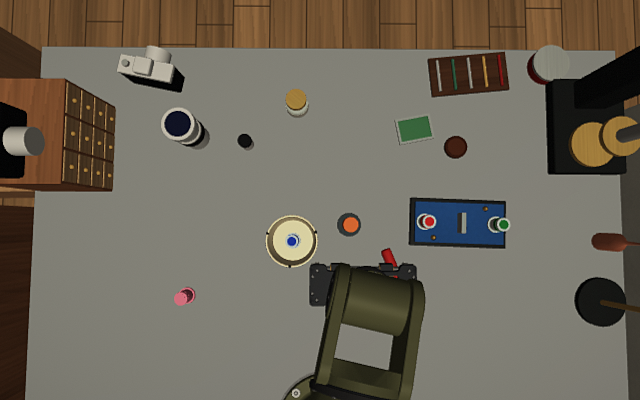

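The pictures show the cap upright on the base at (314,90), red and green on the plate, blue in the cup and the bystanders untouched. The arm is clear, so I'm handing in.

```bash
python3 -c "
from cell import sign_off
print(sign_off())"
```

```text
the job is handed in; nothing more can be done
None
```

I did the whole job and handed it in at about 66 s of the 208 s allowed. The hand-in gives no verdict.

- **Carrier plate:** it was lowered over both brass pins, and the wrist camera showed it lying flush.
- **Red and green ferrules:** both slid past the gauge's shoulder without resistance and touched the base. They now stand upright on the plate.
- **Blue ferrule:** it stopped at about 38 mm above the counter with 9–13 N of push, so it is a tight one. It stands upright in the cup.
- **Yellow ferrule:** none was present.
- **Dust cap:** it is back over the pin, and contact was felt at base height.

My last pictures from all three cameras showed everything upright and at rest. The pink look-alike and the bystanders were where they started, and the arm was clear. I saw no object knocked aside. None of the checks failed, and the cameras agreed to within about 2 mm.

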